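Pack the stool kit tray

ROBOT

A 6-joint arm with a two-finger parallel gripper is mounted at the origin on the work surface; the furniture and walls round the work are solid. World frame = base frame: x ahead of the robot, y to its left, z up, the work surface at z = 0. Lengths are in m, angles in rad, forces in N, time in s.
With the tool pointing down it reaches from about 0.275 to 0.75 m from the base axis. Payload 10.2 kg.
Tool frame: the origin (TCP) lies at the very end of the fingers, on their centre line; the grasp point (between the pads) lies 19 mm behind it; z points along the fingers, x is the direction in which the jaws open and shut, and the axes are right-handed (so a half turn about z gives the same grasp; the last joint's range is limited). The gripper opens to 85 mm and grips with 20 to 120 N. Pads are 22 mm wide; open, the fingers measure 114 mm over their backs; the gripper's body (76 mm by 85 mm) begins 54 mm behind the grasp point. The pads swing forward as they close: fully open they stand 13 mm farther back than shut.
Start: joints at [-1.488, 0.313, 1.498, -0, 1.331, -0.223], TCP at [0.158, -0.501, 0.208] pointing down, gripper open.
Joint ranges: [-2.94, 2.94], [-0.97, 2.17], [0.19, 2.56], [-1.23, 4.37], [0.02, 3.11], [-2.88, 2.88]. Speed limits (rad/s): [2.39, 2.39, 3.01, 3.14, 3.14, 3.14].

INTERFACE

Orientations are given as a rotation vector (axis times angle).
In Python, from workcell import * gives the robot as it stands.
- The arm moves only by the tool apply_moves, never from a script. Its argument "rows" is a list of rows, each a list of 3 entries, a list of its own where there are three numbers: the shift along the tool's x, y, z in m, then the turn, a rotation vector about the tool's x, y, z in rad, then the opening, from 0 (shut) to 1 (fully open). In form: [[[x, y, z], [rx, ry, rz], fingers], ...]. A call has 1 to 12 rows; each row is the pose to reach, as a shift and turn from the pose measured when the call began, along the tool's axes at that moment; what a row does not reach only later rows make up. A row lasts 1/10 s, in which the tool goes at most 50 mm and 8.59 degrees, less where a joint would pass 70% of its speed; a pose out of reach is approached as far as the arm can. A call with a gripper value outside its range is refused whole. The fingers move at their own pace and stop on an object; "newtons" is the grip in N (left out, the last holds). Time passes only in rows, so rows that repeat a pose let the fingers close. It gives the time, the measured TCP pose, the force and the opening at its end, in the units of the state.
- get_state(): the state, without advancing time (a new reading comes with each control period).
- grab_frame(name): name is "side" or "top" or "wrist"; returns a dict with "img" (400x640x3 uint8, red, green, blue), "depth" (400x640 float32, m along the optical axis (not along the pixel's ray), 0 where there is no reading), "K" (3x3 intrinsics, pixels), "R" (3x3) and "t" (3): a world point X has camera coordinates R X + t; the wrist camera has in their place "tool_from_camera" (4x4, takes a point from camera to tool coordinates, whose origin is the TCP and whose axes are the tool frame's). Camera axes: x right, y down, z forward; pixel columns grow to the right and rows downward; lengths in m; the calibration is good to about 2 mm. A picture is of the moment at which its call begins: read the wrist's pose just before it.
- finish_job(): hands the job in, once; it reports no verdict.
Trained networks look in the newest picture that a camera, given by its name, has taken for a name from the list of things; names that differ only in an ending like _2 or _b are one class to them, and where a whole thing is asked for, a point or a joint stands for the part that bears it (a point fixed in the world has none). Each returns a list of dicts, best first, with "p" (0 to 1); they miss things now and then, are a little off and sometimes report something else, mostly with a low value. They report only what shows in the picture. A call takes as long as a camera call.
- find_in(name, camera): "rect" ([left, top, right, bottom] in pixels, round what is visible of it).
- place_of(name, camera): "uv" ([column, row] in pixels: a listed point, or the origin of a listed thing).
The state is a dict: "time": time; "joints": joint angles; "joint_vel": joint speeds; "joint_efforts": joint torques, N m; "ee_pos": TCP position; "ee_rot": TCP orientation; "ft_force": force on the tool from outside, world axes, zero at the start; "torque": the same for the moment, N m; "grip_width": opening from 0.0 (shut) to 1.0 (fully open).
Only numpy, scipy, OpenCV 4.12 (cv2) and the standard library are available. Lean on these libraries where they do the work, as an engineer would, in place of code of your own. Each camera call takes 0.05 s, during which the arm holds its last target. There are 200 camera calls.

TASK

Pack the stool parts into the kitting tray: tip all the corner blocks out of the grey parts bin into the tray's well and stand the bin upright on the bench again, clear of the tray; swing the tray's keeper bar open and lay every turned leg (there are three or four) in a notched cradle of its own, settled right down in the notches, with its shank centred over the two rails and its square head outwards, away from the well. Last, swing the keeper fully shut over the legs.

Things in the scene. Friction and masses are not known exactly. Their poses are not given: they have to be found in the camera images.
- tray: plywood kitting tray for stool parts, fixed to the bench: board 300 x 365 x 12 mm; origin at the centre of its underside, z up, x away from the robot. Its +y half carries four cradles for legs, its -y half the well. The keeper's pivot post stands at x = +122, y = +85 mm
- cradle (a point): middle of the four cradles (tray x = -29, y = +85 mm), 42 mm above the bench, where a seated leg's axis lies. Two rails along the tray's x, 12 mm thick, at y = 38 mm either side of here, tops 40 mm above the bench, have 90 degree V notches (18 mm deep, 36 mm wide) at tray x = -110, -56, -2, +52 mm; a leg lies along y in a pair of notches
- well (a point): centre of the floor of the tray's well, an open box: inside 248 mm along the tray's x and 155 mm along its y, walls 6 mm thick; floor 12 mm, wall tops 57 mm above the bench
- keeper (a joint): angle of the keeper, a wooden bar 24 mm wide, 66 to 76 mm above the bench, that swings level about its post. 0 = shut against its stop, along the tray's -x over the middles of all cradles; opens to the tray's +y side (clockwise from above), up to 1.4 rad. Stays where left, needs about 1 N at the knob; clears seated legs by 10 mm, not one lying on top of the rails
- keeper_knob (a point): middle of the black upright knob on the keeper's free end: 24 mm across, 30 mm tall (76 to 106 mm above the bench), 235 mm from the pivot
- bin_grip (a point): middle of the wooden grip bar of the grey sheet-metal parts bin, 116 mm above its underside; the bin is loose, 0.25 kg, 110 mm wide (y), floor 90 mm long (x), back and sides 80 mm high, front (-x) a low pouring lip. The bar runs along the bin's y: 14 mm thick (x), 22 mm high (z), 104 mm free length; z is up when it stands
- bin_lip (a point): middle of the bin's pouring lip, 86 mm in front (-x) of the grip bar and 94 mm below it; a ramp of 22 degrees leads from it down to the floor, so the bin must be tipped about 65 degrees, lip down, to empty
- bin_base (a point): centre of the bin's underside, below the grip bar; at height 0 when it stands on the bench
- leg_1_mid (a point): turned wooden stub leg, 168 mm long, 90 g, loose on the bench (or absent): point on its axis, midway along the round shank (28 mm thick; to be gripped here). x points to the square head (32 mm square, from 62 to 98 mm along x); the other end, at -70 mm, is a bead of 32 mm. On the bench the axis is 16 mm up
- leg_1_head (a point): point on that leg's axis where its shank meets the square head, 62 mm from its _mid point
- leg_2_mid (a point): another such leg, or absent
- leg_2_head (a point): point on that leg's axis where its shank meets the square head, 62 mm from its _mid point
- leg_3_mid (a point): another such leg, or absent
- leg_3_head (a point): point on that leg's axis where its shank meets the square head, 62 mm from its _mid point
- leg_4_mid (a point): another such leg, or absent
- leg_4_head (a point): point on that leg's axis where its shank meets the square head, 62 mm from its _mid point
- block_1_mid (a point): triangular wooden corner block, 34 x 30 x 34 mm, 20 g, in the bin at the start (or absent): a point at its middle, 12 mm in from its two square-on faces
- block_2_mid (a point): another such block, or absent
- block_3_mid (a point): another such block, or absent
- block_4_mid (a point): another such block, or absent
- block_5_mid (a point): another such block, or absent

How it is judged:
On the way:
1. the bin is tipped, lip down, over the tray's well (angle between bin_base's own z axis and vertical above 0.7 rad and x of bin_lip in the frame of tray between -0.13 and 0.13 m and y of bin_lip in the frame of tray between -0.175 and -0.015 m), for 0.2 s.
At the end, for the whole second after the job is handed in: legs each in a cradle, head away from the well: axis 37 to 46.5 mm above the tray's underside, within 0.09 rad of its y, centred to 13 mm; blocks inside the well; bin upright (0.08 rad) on the bench itself; keeper shut to 0.07 rad; all at rest (z of leg_1_mid in the frame of tray between 0.037 and 0.0465 m and x of leg_1_mid in the frame of tray between -0.122 and 0.064 m and y of leg_1_mid in the frame of tray between 0.072 and 0.098 m and angle between the x axis of each of leg_1_mid, leg_2_mid, leg_3_mid, leg_4_mid and the y axis of tray, either way round below 0.09 rad and y of each of leg_1_head, leg_2_head, leg_3_head, leg_4_head in the frame of tray above 0.1 m and linear speed of each of leg_1, leg_2, leg_3, leg_4, bin below 0.02 m/s and z of leg_2_mid in the frame of tray between 0.037 and 0.0465 m and x of leg_2_mid in the frame of tray between -0.122 and 0.064 m and y of leg_2_mid in the frame of tray between 0.072 and 0.098 m and z of leg_3_mid in the frame of tray between 0.037 and 0.0465 m and x of leg_3_mid in the frame of tray between -0.122 and 0.064 m and y of leg_3_mid in the frame of tray between 0.072 and 0.098 m and z of leg_4_mid in the frame of tray between 0.037 and 0.0465 m and x of leg_4_mid in the frame of tray between -0.122 and 0.064 m and y of leg_4_mid in the frame of tray between 0.072 and 0.098 m and x of block_1_mid in the frame of tray between -0.126 and 0.126 m and y of block_1_mid in the frame of tray between -0.174 and -0.016 m and z of block_1_mid in the frame of tray between 0.012 and 0.065 m and linear speed of each of block_1, block_2, block_3, block_4, block_5 below 0.03 m/s and x of block_2_mid in the frame of tray between -0.126 and 0.126 m and y of block_2_mid in the frame of tray between -0.174 and -0.016 m and z of block_2_mid in the frame of tray between 0.012 and 0.065 m and x of block_3_mid in the frame of tray between -0.126 and 0.126 m and y of block_3_mid in the frame of tray between -0.174 and -0.016 m and z of block_3_mid in the frame of tray between 0.012 and 0.065 m and x of block_4_mid in the frame of tray between -0.126 and 0.126 m and y of block_4_mid in the frame of tray between -0.174 and -0.016 m and z of block_4_mid in the frame of tray between 0.012 and 0.065 m and x of block_5_mid in the frame of tray between -0.126 and 0.126 m and y of block_5_mid in the frame of tray between -0.174 and -0.016 m and z of block_5_mid in the frame of tray between 0.012 and 0.065 m and angle between bin_base's own z axis and vertical below 0.08 rad and height (world z) of bin_base between -0.006 and 0.006 m and value of joint keeper below 0.07 rad); the robot touches nothing.
Of leg_1, leg_2, leg_3, leg_4 only 3 to 4 are there at a start; the rules pass over those that are not, and their reading is None.
Of block_1, block_2, block_3, block_4, block_5 only 3 to 5 are there at a start; the rules pass over those that are not, and their reading is None.
At some moment in a run one of bin, leg_1, leg_2, leg_3, leg_4 may be knocked a few centimetres aside while the robot is not near it.
It also fails if it takes over 208 s, if anything falls off the work surface, if the arm or the gripper's body presses on something with over 40 N, if the wrist force passes 120 N, or if a joint passes its speed limit or range.

## Working session

There is one attempt and no reset: what is moved stays moved. The work goes in short steps, Python scripts to look and compute and a tool call to move; the robot and the scene stay as the last step left them, time stands still between calls to the robot, and variables do not carry over. Pictures are saved under pics/ and viewed, about 12 in all and at most 16, crops included, and the job is handed in when it is done.

Besides the shell and the picture viewer there is one more tool, called after ">>>" as name(argument=value, ...) on one line, values as JSON. apply_moves: Moves the arm, as the interface text tells. Its arguments: {"type":"object","properties":{"rows":{"type":"array","items":{"type":"array"}},"newtons":{"type":"number"}},"required":["rows"]}

```bash
ls; mkdir -p pics
cat > h.py <<'E'
from workcell import *
import numpy as np, cv2
from scipy.spatial.transform import Rotation as Rn
def shot(n,name=None):
    s=get_state(); f=grab_frame(n)
    if 'R' not in f:
        T=np.eye(4); T[:3,:3]=Rn.from_rotvec(s['ee_rot']).as_matrix(); T[:3,3]=s['ee_pos']
        M=np.linalg.inv(T@np.array(f['tool_from_camera'])); f['R']=M[:3,:3]; f['t']=M[:3,3]
    if name: cv2.imwrite('pics/'+name+'.png',f['img'][:,:,::-1])
    f['K'],f['R'],f['t']=map(np.array,(f['K'],f['R'],f['t']))
    return f
def ray(f,uv):
    d=f['R'].T@np.linalg.inv(f['K'])@np.array([uv[0],uv[1],1.]); o=-f['R'].T@f['t']; return o,d
def at_z(f,uv,z):
    o,d=ray(f,uv); return o+d*(z-o[2])/d[2]
def deep(f,uv):
    u,v=int(round(uv[0])),int(round(uv[1])); p=f['depth'][max(0,v-2):v+3,max(0,u-2):u+3]; p=p[p>0]
    o,d=ray(f,uv); return o+d*np.median(p) if len(p) else None
def cloud(f):
    v,u=np.mgrid[0:400,0:640]; z=f['depth']; c=np.stack([u*z,v*z,z],-1)@np.linalg.inv(f['K']).T
    return (c-f['t'])@f['R']
def proj(f,X):
    c=f['K']@(f['R']@np.array(X)+f['t']); return c[:2]/c[2]
E
python3 - <<'E'
from h import *
np.set_printoptions(precision=4,suppress=True)
zs=dict(tray=0,cradle=.042,well=.012,keeper_knob=.091,bin_grip=.116,bin_lip=.022,leg_1_mid=.016,leg_1_head=.016,block_1_mid=.03)
for c in ('top','side'):
    f=shot(c,c+'0'); print(c,'cam at',-f['R'].T@f['t'])
    for n,z in zs.items():
        for r in place_of(n,c)[:6]:
            if r['p']>.15: print(n,round(r['p'],2),np.round(r['uv'],1),at_z(f,r['uv'],z),deep(f,r['uv']))
print(get_state())
E
```

```text
pics
top cam at [ 0.2837 -0.0088  1.3885]
tray 0.93 [337.1 186.8] [ 0.589  -0.0517  0.    ] [ 0.5865 -0.0514  0.0114]
cradle 0.85 [312.1 194.9] [0.5491 0.0344 0.042 ] [0.555  0.0354 0.012 ]
well 0.96 [366.6 185.2] [ 0.5951 -0.1548  0.012 ] [ 0.595  -0.1548  0.0124]
well 0.35 [231.7 228.1] [0.4308 0.3084 0.012 ] [0.4292 0.305  0.0268]
keeper_knob 0.78 [299. 223.] [0.4451 0.0725 0.091 ] [0.4466 0.0733 0.0783]
bin_grip 0.86 [445.9 213.9] [ 0.4844 -0.3994  0.116 ] [ 0.4828 -0.3964  0.1259]
bin_grip 0.4 [213.2 226.2] [0.4242 0.3436 0.116 ] [0.4338 0.3679 0.0284]
bin_lip 0.86 [444.2 242.3] [ 0.4011 -0.4201  0.022 ] [ 0.4012 -0.4206  0.0204]
leg_1_mid 0.88 [232.3 198. ] [0.5355 0.3123 0.016 ] [0.5334 0.3097 0.0272]
leg_1_head 0.66 [210.9 201.3] [0.5218 0.3857 0.016 ] [0.5192 0.3814 0.031 ]
leg_1_head 0.59 [367.9 185.6] [ 0.5928 -0.159   0.016 ] [ 0.5938 -0.1595  0.0116]
block_1_mid 0.73 [236.8 254.9] [0.339  0.2811 0.03  ] [0.3391 0.2814 0.0287]
side cam at [-0.119  -0.9138  0.6603]
tray 0.56 [356.8 223. ] [ 0.591  -0.0368  0.    ] [ 0.5659 -0.0679  0.0234]
cradle 0.63 [416.5 282. ] [ 0.496
[... 361 characters left out ...]
in_lip 0.67 [392.1 303.9] [ 0.407  -0.4173  0.022 ] [ 0.4078 -0.4165  0.021 ]
leg_1_mid 0.43 [288.4 184.8] [0.523  0.3261 0.016 ] [0.5175 0.3154 0.0215]
leg_1_head 0.48 [283.8 176.6] [0.5452 0.4081 0.016 ] [ 0.0965 -0.485   0.4513]
{'time': 1.0, 'joints': array([-1.4884,  0.3129,  1.4977,  0.    ,  1.331 , -0.2234]), 'joint_vel': array([-0.0002,  0.0008,  0.0009, -0.0005, -0.0009,  0.0016]), 'joint_efforts': array([ -0.001 , -41.2159, -25.9904,  -0.0002,   0.0005,   0.    ]), 'ee_pos': array([ 0.158 , -0.5007,  0.2084]), 'ee_rot': array([-2.5338,  1.8572, -0.    ]), 'ft_force': array([-0.2327, -0.2335, -0.0411]), 'torque': array([-0.0011,  0.0173,  0.0035]), 'grip_width': 1.0022326902128451}
```

View pics/top0.png

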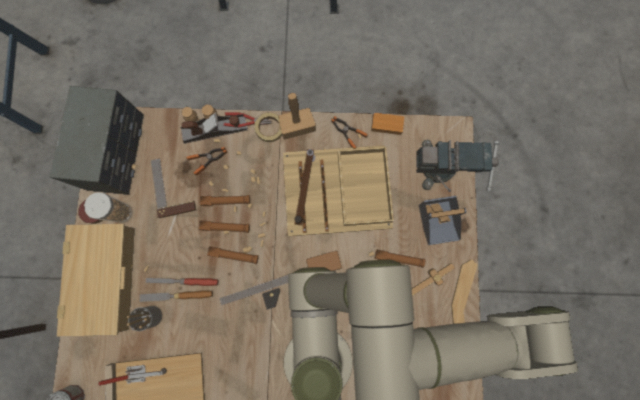

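View pics/side0.png

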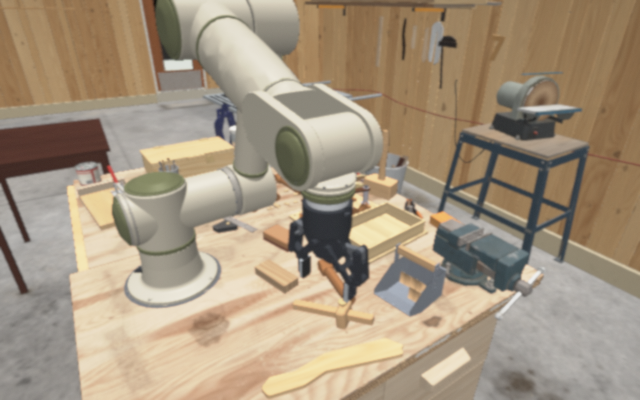

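Run:
```python
from h import *
np.set_printoptions(precision=4,suppress=True)
f=shot('top'); im=f['img'][:,:,::-1].copy(); P=cloud(f)
hsv=cv2.cvtColor(im,cv2.COLOR_BGR2HSV)
m=((hsv[...,0]<14)&(hsv[...,1]>110)&(P[...,2]>.008)&(P[...,2]<.06)).astype(np.uint8)
n,l,st,c=cv2.connectedComponentsWithStats(m)
for i in range(1,n):
    if st[i,4]>150:
        q=P[l==i][:,:2]; 
        r=cv2.minAreaRect(q.astype(np.float32)); d=np.linalg.svd(q-q.mean(0),full_matrices=False)[2][0]
        print(c[i],st[i],'rect',np.array(r[0]),np.array(r[1]),'dir',d,'zmed',np.median(P[l==i][:,2]))
# tray: corners by height of well walls/rails
cv2.imwrite('pics/topz.png',cv2.resize(im[100:300,150:480],(792,480),interpolation=cv2.INTER_CUBIC))
z=P[...,2]; m=(z>.006)&(z<.065)&(P[...,0]>.38)&(P[...,0]<.8)&(P[...,1]>-.27)&(P[...,1]<.16)
n,l,st,c=cv2.connectedComponentsWithStats(m.astype(np.uint8)); i=1+np.argmax(st[1:,4]); q=P[l==i][:,:2]
r=cv2.minAreaRect(q.astype(np.float32)); print('tray',r,st[i],c[i])
m=(z>.03)&(z<.16)&(P[...,0]>.36)&(P[...,0]<.56)&(P[...,1]>-.48)&(P[...,1]<-.3)
q=P[m]; print('bin',cv2.minAreaRect(q[:,:2].astype(np.float32)))
q=q[q[:,2]>.105]; print('grip',len(q),q.mean(0),cv2.minAreaRect(q[:,:2].astype(np.float32)))
```

```text
[222.263  199.7509] [200 195  50  11 289] rect [0.5259 0.3369] [0.0314 0.1679] dir [ 0.0691 -0.9976] zmed 0.028496785409337914
[222.675  226.1786] [199 221  50  11 280] rect [0.434  0.3318] [0.1666 0.0298] dir [-0.0278 -0.9996] zmed 0.028676043692069275
[230.7527 254.477 ] [208 247  50  16 283] rect [0.341  0.2959] [0.1652 0.0311] dir [0.1346 0.9909] zmed 0.028898264910017544
[402.5596 258.6606] [376 251  49  16 218] rect [ 0.3435 -0.2685] [0.1623 0.0265] dir [0.1536 0.9881] zmed 0.02943191727274753
[200.7411 281.433 ] [184 278  34   8 224] rect [0.2478 0.3978] [0.0231 0.1075] dir [-0.002 -1.   ] zmed 0.024354281574462622
tray ((0.6126669645309448, -0.04947379231452942), (0.37287765741348267, 0.3711976408958435), 5.987574577331543) [ 283  128  111  108 8187] [339.5272 189.8818]
bin ((0.47254228591918945, -0.40321943163871765), (0.146035298705101, 0.11790253221988678), 10.990317344665527)
grip 191 [ 0.4862 -0.3989  0.1254] ((0.48736661672592163, -0.40034395456314087), (0.018061872571706772, 0.11782371252775192), 10.574848175048828)
```

View pics/topz.png

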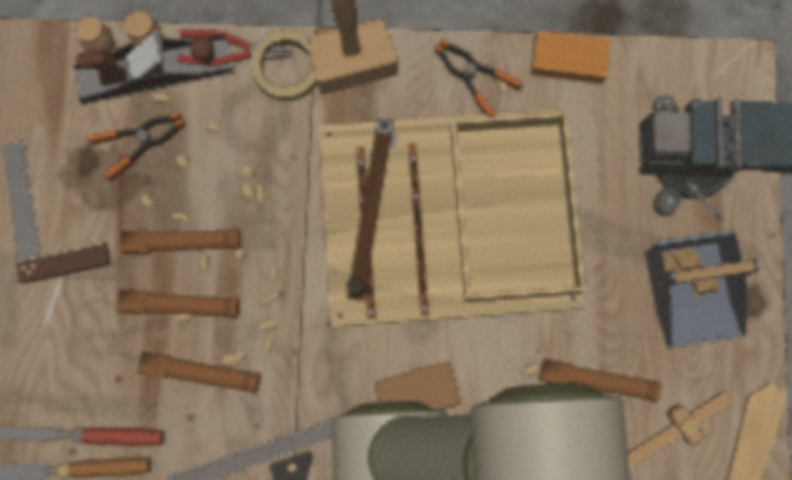

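```bash
cat >> h.py <<'E'
np.set_printoptions(precision=4,suppress=True)
def down(yaw,tilt=0):
    "tool x at world yaw, pointing down; tilt tips the tool outwards along its x"
    return Rn.from_euler('z',yaw)*Rn.from_euler('y',-tilt)*Rn.from_euler('x',np.pi)
def plan(pos,R,s=None):
    s=s or get_state(); R0=Rn.from_rotvec(s['ee_rot'])
    d=R0.inv().apply(np.array(pos)-s['ee_pos']); r=(R0.inv()*R).as_rotvec()
    print('shift',d.round(4),'turn',r.round(4),'rows>=',max(np.linalg.norm(d)/.05,np.linalg.norm(r)/.15).round(1))
def st():
    s=get_state(); x=Rn.from_rotvec(s['ee_rot']).as_matrix(); print('t',round(s['time'],2),'pos',s['ee_pos'],'yaw',np.arctan2(x[1,0],x[0,0]).round(4),'toolz',x[:,2],'q',s['joints'],'F',s['ft_force'],'w',round(s['grip_width'],3))
E
python3 -c "
from h import *
plan([.455,-.385,.30],down(.19))"
```

```text
shift [-0.0209 -0.318  -0.0916] turn [-0.    -0.    -1.455] rows>= 9.7
```

>>> apply_moves(rows=[[[0,-0.03,-0.06],[0,0,-0.15],1],[[-0.02,-0.318,-0.092],[0,0,-1.455],1],[[-0.02,-0.318,-0.092],[0,0,-1.455],1],[[-0.02,-0.318,-0.092],[0,0,-1.455],1],[[-0.02,-0.318,-0.092],[0,0,-1.455],1],[[-0.02,-0.318,-0.092],[0,0,-1.455],1],[[-0.02,-0.318,-0.092],[0,0,-1.455],1],[[-0.02,-0.318,-0.092],[0,0,-1.455],1],[[-0.02,-0.318,-0.092],[0,0,-1.455],1],[[-0.02,-0.318,-0.092],[0,0,-1.455],1],[[-0.02,-0.318,-0.092],[0,0,-1.455],1],[[-0.02,-0.318,-0.092],[0,0,-1.455],1]])

```text
time: 2.25
ee_pos: [0.4552, -0.3859, 0.3004]
ee_rot: [-3.128, -0.293, -0.0]
ft_force: [-0.5, -0.7, 0.2]
grip_width: 0.998
```

Run:
```python
from h import *
st()
f=shot('wrist','w1'); print('cam',-f['R'].T@f['t'])
for n,z in dict(bin_grip=.116,bin_lip=.022,bin_base=0,block_1_mid=.02).items():
    for r in place_of(n,'wrist')[:6]: print(n,round(r['p'],2),np.round(r['uv'],1),at_z(f,r['uv'],z),deep(f,r['uv']))
P=cloud(f); z=P[...,2]; m=(f['depth']>0)&(z>.112)&(z<.14)&(abs(P[...,0]-.48)<.1)&(abs(P[...,1]+.4)<.1)
q=P[m]; print(len(q),q.mean(0),cv2.minAreaRect(q[:,:2].astype(np.float32)))
```

```text
t 2.25 pos [ 0.4552 -0.3859  0.3004] yaw 0.187 toolz [-0.      0.0001 -1.    ] q [-0.8993  0.4387  1.0845  0.0001  1.6184 -1.0863] F [-0.4524 -0.6728  0.2162] w 0.998
cam [ 0.4428 -0.3152  0.4657]
bin_grip 0.7 [345.8 186.1] [ 0.487 -0.401  0.116] [ 0.4856 -0.3984  0.1267]
bin_lip 0.98 [277.6 165.1] [ 0.4044 -0.4127  0.022 ] [ 0.4046 -0.4122  0.0243]
bin_base 0.91 [342.7 160.3] [ 0.4898 -0.3942  0.    ] [ 0.4772 -0.3729  0.1254]
block_1_mid 0.68 [358.7 163.7] [ 0.5096 -0.3914  0.02  ] [ 0.5072 -0.3886  0.0362]
1598 [ 0.4879 -0.3975  0.1259] ((0.48880064487457275, -0.39973074197769165), (0.01768719218671322, 0.11568936705589294), 10.46766471862793)
```

View pics/w1.png

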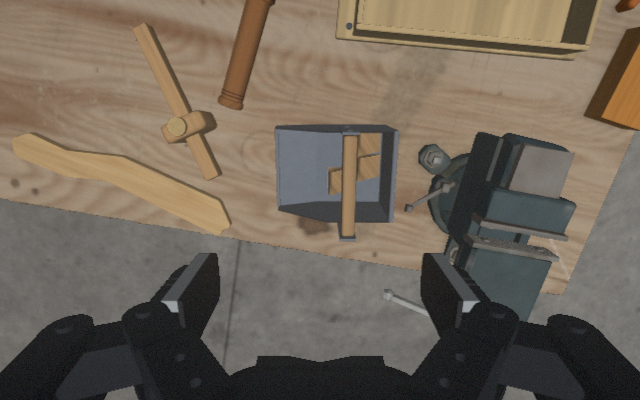

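```bash
python3 -c "
from h import *
plan([.488,-.3985,.098],down(.184))"
```

```text
shift [0.0298 0.0186 0.2024] turn [0.     0.     0.0049] rows>= 4.1
```

>>> apply_moves(rows=[[[0.03,0.0185,0.05],[0,0,0.005],1],[[0.03,0.0185,0.1],[0,0,0.005],1],[[0.03,0.0185,0.14],[0,0,0.005],1],[[0.03,0.0185,0.17],[0,0,0.005],1],[[0.03,0.0185,0.19],[0,0,0.005],1],[[0.03,0.0185,0.202],[0,0,0.005],1],[[0.03,0.0185,0.202],[0,0,0.005],1],[[0.03,0.0185,0.202],[0,0,0.005],0],[[0.03,0.0185,0.202],[0,0,0.005],0],[[0.03,0.0185,0.202],[0,0,0.005],0],[[0.03,0.0185,0.202],[0,0,0.005],0],[[0.03,0.0185,0.202],[0,0,0.005],0]], newtons=80)

```text
time: 3.7
ee_pos: [0.4882, -0.3985, 0.0988]
ee_rot: [3.128, 0.288, 0.0]
ft_force: [-7.4, 1.1, 16.1]
grip_width: 0.148
```

```bash
python3 -c "
from h import *
st()
import itertools
# arm model fit: (q2,q3,q5)->(r,z)
from scipy.optimize import least_squares
D=[([.3129,1.4977,1.331],[.158,-.5007,.2084]),([.4387,1.0845,1.6184],[.4552,-.3859,.3004])]
s=get_state(); D.append((s['joints'][[1,2,4]],s['ee_pos']))
def fk(p,q): a=q[0];b=a+q[1]; return np.array([p[0]*np.sin(a)+p[1]*np.sin(b),p[2]+p[0]*np.cos(a)+p[1]*np.cos(b)])
def res(p): return np.concatenate([fk(p,q)-[np.sqrt(x[0]**2+x[1]**2-.116**2),x[2]] for q,x in D])
r=least_squares(res,[.4,.4,.0]);print(r.x,r.fun)
"
```

```text
t 3.7 pos [ 0.4882 -0.3985  0.0988] yaw 0.1839 toolz [ 0.0002 -0.0005 -1.    ] q [-0.8702  0.6374  1.2947 -0.0002  1.209  -1.0541] F [-7.4209  1.1053 16.0824] w 0.148
[ 0.4194  0.3992 -0.0971] [ 0.0048 -0.0012 -0.0085  0.0012  0.0036  0.    ]
```

```bash
python3 -c "
from h import *
plan([.488,-.3985,.25],down(.184))
plan([.51,-.168,.26],down(.184))"
```

```text
shift [-0.0001 -0.     -0.1512] turn [ 0.0005 -0.0001 -0.0001] rows>= 3.0
shift [ 0.0636 -0.2226 -0.1613] turn [ 0.0005 -0.0001 -0.0001] rows>= 5.6
```

>>> apply_moves(rows=[[[0,0,-0.02],[0,0,0],0],[[0,0,-0.05],[0,0,0],0],[[0,0,-0.09],[0,0,0],0],[[0,0,-0.13],[0,0,0],0],[[0.005,-0.02,-0.16],[0,0,0],0],[[0.015,-0.055,-0.16],[0,0,0],0],[[0.03,-0.1,-0.16],[0,0,0],0],[[0.04,-0.145,-0.16],[0,0,0],0],[[0.055,-0.185,-0.16],[0,0,0],0],[[0.06,-0.21,-0.16],[0,0,0],0],[[0.064,-0.222,-0.16],[0,0,0],0],[[0.064,-0.222,-0.16],[0,0,0],0]])

```text
time: 4.9
ee_pos: [0.5106, -0.1677, 0.2587]
ee_rot: [3.128, 0.291, -0.0]
ft_force: [0.3, -0.2, -2.3]
grip_width: 0.127
```

```bash
python3 -c "
from h import *
st()
for th,z in((.4,.23),(.8,.21),(1.1,.21),(1.3,.21)):
    g=np.array([.51,-.168,z]); R=down(.184,th); plan(g+.019*R.as_matrix()[:,2],R)
"
```

```text
t 4.9 pos [ 0.5106 -0.1677  0.2587] yaw 0.1855 toolz [-0.     -0.0003 -1.    ] q [-0.5353  0.3099  1.3709 -0.0003  1.4607 -0.7207] F [ 0.3117 -0.1629 -2.2903] w 0.127
shift [0.0068 0.0002 0.0462] turn [-0.      0.4001  0.0015] rows>= 2.7
shift [0.013  0.0002 0.0619] turn [-0.0003  0.8001  0.0015] rows>= 5.3
shift [0.0163 0.0002 0.0573] turn [-0.0006  1.1001  0.0015] rows>= 7.3
shift [0.0177 0.0002 0.0538] turn [-0.0007  1.3001  0.0015] rows>= 8.7
```

>>> apply_moves(rows=[[[0.002,0,0.015],[0,0.1,0],0],[[0.004,0,0.03],[0,0.2,0],0],[[0.005,0,0.04],[0,0.3,0],0],[[0.007,0,0.048],[0,0.4,0],0],[[0.009,0,0.053],[0,0.5,0],0],[[0.01,0,0.058],[0,0.6,0],0],[[0.012,0,0.061],[0,0.7,0],0],[[0.013,0,0.061],[0,0.8,0],0],[[0.014,0,0.06],[0,0.87,0],0],[[0.015,0,0.059],[0,0.94,0],0],[[0.016,0,0.058],[0,1.01,0],0],[[0.016,0,0.057],[0,1.08,0],0]])

```text
time: 6.1
ee_pos: [0.526, -0.1669, 0.2016]
ee_rot: [-2.606, -0.241, -1.566]
ft_force: [-0.7, -0.3, -2.5]
grip_width: 0.125
```

```bash
python3 -c "
from h import *
st()
for th in (1.2,1.3):
    g=np.array([.51,-.168,.21]); R=down(.184,th); plan(g+.019*R.as_matrix()[:,2],R)
"
```

```text
t 6.1 pos [ 0.526  -0.1669  0.2016] yaw 0.1882 toolz [ 0.8683  0.1592 -0.4699] q [-0.9732  0.1671  2.1625  1.4532  0.9492 -2.1897] F [-0.6995 -0.3126 -2.4882] w 0.125
shift [ 0.0022 -0.0018  0.0009] turn [0.0023 0.1184 0.0021] rows>= 0.8
shift [ 0.0041 -0.0018  0.0006] turn [0.0022 0.2184 0.0022] rows>= 1.5
```

>>> apply_moves(rows=[[[0.001,-0.001,0.001],[0,0.06,0],0],[[0.002,-0.001,0.001],[0,0.12,0],0],[[0.003,-0.002,0.001],[0,0.17,0],0],[[0.004,-0.002,0.001],[0,0.22,0],0],[[0.004,-0.002,0.001],[0,0.26,0],0],[[0.004,-0.002,0.001],[0,0.26,0],0],[[0.004,-0.002,0.001],[0,0.26,0],0],[[0.004,-0.002,0.001],[0,0.26,0],0],[[0.004,-0.002,0.001],[0,0.26,0],0]])

```text
time: 7.0
ee_pos: [0.5284, -0.1647, 0.2049]
ee_rot: [-2.368, -0.221, -1.879]
ft_force: [-0.7, -0.9, -3.1]
grip_width: 0.12
```

```bash
python3 -c "
from h import *
st()
f=shot('side'); a=f['img'][140:340,270:520,::-1]; 
g=shot('wrist'); b=g['img'][:,:,::-1]
cv2.imwrite('pics/p1.png',np.hstack([cv2.resize(a,(400,320),interpolation=cv2.INTER_CUBIC),cv2.resize(b,(400,320))]))
for r in place_of('block_1_mid','side'): print(r['p'],r['uv'],deep(f,r['uv']))
"
```

```text
t 7.0 pos [ 0.5284 -0.1647  0.2049] yaw 0.2003 toolz [ 0.9577  0.176  -0.2275] q [-1.0355  0.2995  2.2544  1.7382  1.185  -2.5497] F [-0.7105 -0.8864 -3.0915] w 0.12
```

View pics/p1.png

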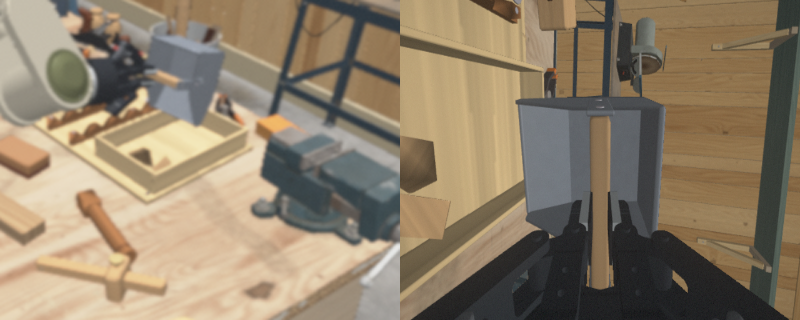

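```bash
python3 -c "
from h import *
for th,z in((.9,.21),(.4,.24),(0,.28)):
    g=np.array([.51,-.168,z]); R=down(.184,th); plan(g+.019*R.as_matrix()[:,2],R)
"
```

```text
shift [-0.0073  0.0001 -0.0022] turn [ 0.0025 -0.4415  0.0028] rows>= 2.9
shift [ 0.0147  0.0002 -0.015 ] turn [ 0.0032 -0.9415  0.0021] rows>= 6.3
shift [ 0.0505  0.0003 -0.031 ] turn [ 0.0037 -1.3415  0.0015] rows>= 8.9
```

>>> apply_moves(rows=[[[-0.002,0,-0.001],[0,-0.12,0],0],[[-0.004,0,-0.001],[0,-0.24,0],0],[[-0.006,0,-0.002],[0,-0.36,0],0],[[-0.005,0,-0.003],[0,-0.48,0],0],[[0,0,-0.006],[0,-0.6,0],0],[[0.005,0,-0.009],[0,-0.72,0],0],[[0.01,0,-0.012],[0,-0.84,0],0],[[0.016,0,-0.015],[0,-0.96,0],0],[[0.025,0,-0.02],[0,-1.08,0],0],[[0.038,0,-0.025],[0.003,-1.2,0.002],0],[[0.05,0,-0.031],[0.004,-1.32,0.002],0],[[0.05,0,-0.031],[0.004,-1.342,0.002],0]])

```text
time: 8.35
ee_pos: [0.5111, -0.1672, 0.2617]
ee_rot: [3.128, 0.291, -0.001]
ft_force: [0.5, -0.1, -2.3]
grip_width: 0.13
```

```bash
python3 -c "
from h import *
st()
plan([.488,-.3985,.20],down(.184));plan([.488,-.3985,.0988],down(.184))
"
```

```text
t 8.35 pos [ 0.5111 -0.1672  0.2617] yaw 0.1855 toolz [-0.0005 -0.0006 -1.    ] q [-0.5337  0.3096  1.3636 -0.0008  1.4685 -0.7191] F [ 0.4645 -0.0613 -2.2811] w 0.13
shift [-0.0654  0.223   0.0618] turn [0.0005 0.0006 0.0015] rows>= 4.8
shift [-0.0653  0.223   0.163 ] turn [0.0005 0.0006 0.0015] rows>= 5.7
```

>>> apply_moves(rows=[[[-0.01,0.04,0],[0,0,0],0],[[-0.025,0.09,0],[0,0,0],0],[[-0.04,0.14,0],[0,0,0],0],[[-0.055,0.185,0.02],[0,0,0],0],[[-0.065,0.215,0.05],[0,0,0],0],[[-0.065,0.223,0.09],[0,0,0],0],[[-0.065,0.223,0.12],[0,0,0],0],[[-0.065,0.223,0.142],[0,0,0],0],[[-0.065,0.223,0.152],[0,0,0],0],[[-0.065,0.223,0.158],[0,0,0.001],0],[[-0.065,0.223,0.162],[0,0,0.001],0],[[-0.065,0.223,0.163],[0,0,0.001],0]])

```text
time: 9.55
ee_pos: [0.4885, -0.3986, 0.0994]
ee_rot: [3.127, 0.289, 0.001]
ft_force: [0.0, -0.4, -2.0]
grip_width: 0.122
```

>>> apply_moves(rows=[[[0,0,0],[0,0,0],0],[[0,0,0.001],[0,0,0],0.4],[[0,0,0],[0,0,0],1],[[0,0,0],[0,0,0],1],[[0,0,0],[0,0,0],1],[[0,0,-0.03],[0,0,0],1],[[0,0,-0.08],[0,0,0],1],[[0,0,-0.13],[0,0,0],1],[[0,0,-0.18],[0,0,0],1],[[0,0,-0.22],[0,0,0],1]])

```text
time: 10.55
ee_pos: [0.4883, -0.3982, 0.323]
ee_rot: [3.124, 0.289, 0.004]
ft_force: [0.3, -0.3, -0.7]
grip_width: 1.001
```

```bash
python3 -c "
from h import *
st()
plan([.55,-.10,.45],down(.184))
f=shot('wrist','w2')
for r in place_of('bin_grip','wrist')[:2]: print(r['p'],r['uv'],at_z(f,r['uv'],.116),deep(f,r['uv']))
"
```

```text
t 10.55 pos [ 0.4883 -0.3982  0.323 ] yaw 0.1846 toolz [ 0.0026 -0.0037 -1.    ] q [-0.8695  0.5226  0.9013 -0.0004  1.7131 -1.0541] F [ 0.3436 -0.2599 -0.6727] w 1.001
shift [ 0.1156 -0.2813 -0.1279] turn [ 0.0041 -0.0019  0.0006] rows>= 6.6
0.76 [320.2, 162.4] [ 0.4901 -0.3984  0.116 ] [ 0.4896 -0.3962  0.1271]
```

>>> apply_moves(rows=[[[0.03,-0.05,-0.05],[0,0,0],1],[[0.1,-0.26,-0.12],[0,0,0],1],[[0.1,-0.26,-0.12],[0,0,0],1],[[0.1,-0.26,-0.12],[0,0,0],1],[[0.1,-0.26,-0.12],[0,0,0.1],1],[[0.1,-0.26,-0.12],[0,0,0.1],1],[[0.1,-0.26,-0.12],[0,0,0.1],1],[[0.1,-0.26,-0.12],[0,0,0.1],1],[[0.1,-0.26,-0.12],[0,0,0.1],1]])

```text
time: 11.55
ee_pos: [0.5388, -0.125, 0.4424]
ee_rot: [3.129, 0.131, 0.009]
ft_force: [-0.3, -1.0, -0.5]
grip_width: 1.004
```

Run:
```python
from h import *
st()
f=shot('wrist','w3'); P=cloud(f); print('cam',-f['R'].T@f['t'])
for n,z in dict(tray=0,cradle=.042,well=.012,keeper_knob=.091,block_1_mid=.024).items():
    for r in place_of(n,'wrist')[:6]:
        if r['p']>.2: print(n,round(r['p'],2),np.round(r['uv'],1),at_z(f,r['uv'],z),deep(f,r['uv']))
np.save('/tmp/P.npy',P)
z=P[...,2]
g=(f['depth']>0)&(P[...,0]>.38)&(P[...,0]<.8)&(P[...,1]<.2)&(P[...,1]>-.3)
for lo,hi in((.034,.046),(.05,.062)):
    m=(g&(z>lo)&(z<hi)).astype(np.uint8); n,l,s,c=cv2.connectedComponentsWithStats(m)
    for i in range(1,n):
        if s[i,4]>300:
            q=P[l==i]; print(lo,s[i],q.mean(0),cv2.minAreaRect(q[:,:2].astype(np.float32)))
```

```text
t 11.55 pos [ 0.5388 -0.125   0.4424] yaw 0.084 toolz [ 0.0059 -0.0093 -0.9999] q [-0.4368  0.3585  0.84   -0.0064  1.9338 -0.523 ] F [-0.3141 -1.0481 -0.4533] w 1.004
cam [ 0.5327 -0.0518  0.607 ]
tray 0.59 [345.5  91.9] [ 0.5794 -0.0487  0.    ] [ 0.5785 -0.0487  0.0114]
cradle 0.87 [328.1  35.2] [0.5413 0.0307 0.042 ] [0.5417 0.035  0.012 ]
well 0.75 [345.1 150. ] [ 0.5879 -0.1457  0.012 ] [ 0.5879 -0.1457  0.0118]
keeper_knob 0.47 [237.9 280.1] [ 0.4214 -0.3702  0.091 ] [ 0.4065 -0.4127  0.0222]
0.034 [272 103 154  96 522] [ 0.6257 -0.1847  0.0401] ((0.5885517001152039, -0.1445285975933075), (0.24948181211948395, 0.15449769794940948), 5.726605415344238)
0.05 [492   0  20  49 467] [0.7876 0.0671 0.0586] ((0.7933497428894043, 0.06584350764751434), (0.0222032368183136, 0.06750226765871048), 15.389273643493652)
0.05 [ 265   99  167  105 2145] [ 0.5905 -0.1407  0.0561] ((0.5884151458740234, -0.14360123872756958), (0.2604057192802429, 0.16749218106269836), 5.775515079498291)
```

View pics/w3.png

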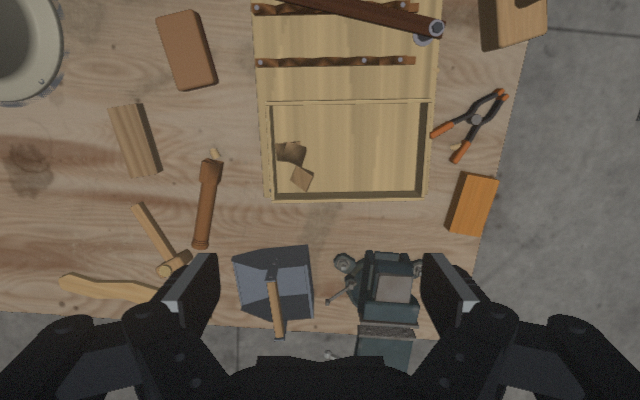

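```bash
python3 -c "
from h import *
plan([.455,.07,.28],down(1.47))"
```

```text
shift [-0.0682 -0.2028  0.1607] turn [ 0.0128  0.0018 -1.3866] rows>= 9.2
```

>>> apply_moves(rows=[[[-0.01,-0.03,0.02],[0.012,0,-0.14],1],[[-0.068,-0.203,0.161],[0.013,0.002,-1.387],1],[[-0.068,-0.203,0.161],[0.013,0.002,-1.387],1],[[-0.068,-0.203,0.161],[0.013,0.002,-1.387],0.4],[[-0.068,-0.203,0.161],[0.013,0.002,-1.387],0.4],[[-0.068,-0.203,0.161],[0.013,0.002,-1.387],0.4],[[-0.068,-0.203,0.161],[0.013,0.002,-1.387],0.4],[[-0.068,-0.203,0.161],[0.013,0.002,-1.387],0.4],[[-0.068,-0.203,0.161],[0.013,0.002,-1.387],0.4],[[-0.068,-0.203,0.161],[0.013,0.002,-1.387],0.4],[[-0.068,-0.203,0.161],[0.013,0.002,-1.387],0.4],[[-0.068,-0.203,0.161],[0.013,0.002,-1.387],0.4]])

```text
time: 13.05
ee_pos: [0.4552, 0.07, 0.2797]
ee_rot: [-2.332, -2.105, -0.0]
ft_force: [0.7, 0.1, -0.6]
grip_width: 0.397
```

Run:
```python
from h import *
st()
f=shot('wrist','w4'); P=cloud(f)
for n,z in dict(keeper_knob=.091,cradle=.042,tray=0).items():
    for r in place_of(n,'wrist')[:3]: print(n,round(r['p'],2),np.round(r['uv'],1),at_z(f,r['uv'],z),deep(f,r['uv']))
z=P[...,2]; g=(f['depth']>0)&(P[...,0]>.3)&(P[...,0]<.75)&(P[...,1]>-.05)&(P[...,1]<.3)
for lo,hi in((.098,.115),(.066,.085),(.034,.046),):
    m=(g&(z>lo)&(z<hi)).astype(np.uint8); n,l,s,c=cv2.connectedComponentsWithStats(m)
    for i in range(1,n):
        if s[i,4]>150:
            q=P[l==i]; print(lo,s[i],q.mean(0),cv2.minAreaRect(q[:,:2].astype(np.float32)))
```

```text
t 13.05 pos [0.4552 0.07   0.2797] yaw 1.4685 toolz [-0.      0.0003 -1.    ] q [-0.1028  0.1236  1.5485  0.0003  1.4696 -1.5713] F [ 0.734   0.1451 -0.6464] w 0.397
keeper_knob 0.76 [323.9 169.8] [0.4609 0.0743 0.091 ] [0.4576 0.0744 0.1062]
cradle 0.56 [296.7 223.8] [0.5371 0.0328 0.042 ] [0.5485 0.0295 0.0117]
0.098 [316 158  23  24 422] [0.4581 0.0777 0.1053] ((0.4587033987045288, 0.07758782804012299), (0.022566573694348335, 0.023046545684337616), 83.84208679199219)
0.066 [316 151  22  15 166] [0.4478 0.0784 0.0759] ((0.451012521982193, 0.0784747302532196), (0.02324051782488823, 0.014381136745214462), 84.04904174804688)
0.066 [ 312  173   25  180 3407] [0.5804 0.0618 0.076 ] ((0.5857098698616028, 0.06123766303062439), (0.02399304509162903, 0.23675468564033508), 82.58226776123047)
0.034 [ 196   18   94   70 3992] [ 0.3253 -0.0067  0.0356] ((0.33155786991119385, -0.00045018643140792847), (0.06314492225646973, 0.09901847690343857), 0.12267737835645676)
0.034 [302 130  14  20 190] [0.434  0.0596 0.0393] ((0.43471166491508484, 0.05967564508318901), (0.022374654188752174, 0.011926916427910328), 5.847182273864746)
0.034 [240 143  15  20 195] [ 0.4414 -0.0156  0.039 ] ((0.44198691844940186, -0.015612255781888962), (0.021827545017004013, 0.012214922346174717), 7.662961483001709)
0.034 [251 180  15  23 234] [ 0.4909 -0.0106  0.0386] ((0.4914896786212921, -0.011006634682416916), (0.030622368678450584, 0.012232133187353611), 6.097970485687256)
0.034 [262 219  14  22 205] [ 0.5437 -0.0052  0.0387] ((0.5448874235153198, -0.005615948233753443), (0.029903603717684746, 0.012329835444688797), 6.169566631317139)
0.034 [336 281  12  23 180] [0.6434 0.0809 0.039 ] ((0.6440396308898926, 0.08077216893434525), (0.029680415987968445, 0.011888722889125347), 5.737290859222412)
0.034 [281 292  13  21 185] [0.6508 0.0054 0.0388] ((0.6516563296318054, 0.005313422530889511), (0.03022835962474346, 0.012431572191417217), 7.230888366699219)
```

View pics/w4.png

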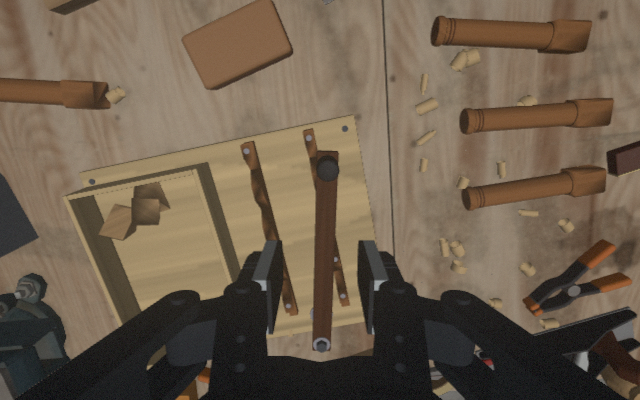

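```bash
cat >> h.py <<'E'
YT=.101; C0=np.array([.5411,.0322]); TX=np.array([np.cos(YT),np.sin(YT)]); TY=np.array([-TX[1],TX[0]])
def tray(x,y): return C0+(x+.029)*TX+(y-.085)*TY
def knob(phi): return tray(.122-.235*np.cos(phi),.085+.235*np.sin(phi))
E
python3 -c "
from h import *
s=get_state()
s['ee_pos']=np.array(s['ee_pos'])
plan([*knob(.23),.084],down(1.441))
s['ee_pos']=np.array([*knob(.23),.084]); s['ee_rot']=down(1.441).as_rotvec()
for i in range(1,12):
    p=.23+i*1.17/11; plan([*knob(p),.084],down(np.pi/2+YT-p),s)
"
```

```text
shift [0.0077 0.0023 0.1957] turn [-0.     -0.0003  0.0287] rows>= 3.9
shift [ 0.0249  0.0013 -0.    ] turn [0.     0.     0.1056] rows>= 0.7
shift [ 0.0496  0.0053 -0.    ] turn [ 0.     -0.      0.2119] rows>= 1.4
shift [0.0737 0.0118 0.    ] turn [ 0.     -0.      0.3183] rows>= 2.1
shift [0.097  0.0209 0.    ] turn [ 0.     -0.      0.4247] rows>= 2.8
shift [0.1192 0.0324 0.    ] turn [ 0.    -0.     0.531] rows>= 3.5
shift [0.14   0.0461 0.    ] turn [ 0.     -0.      0.6374] rows>= 4.2
shift [0.1593 0.0621 0.    ] turn [ 0.     -0.      0.7437] rows>= 5.0
shift [0.1768 0.0799 0.    ] turn [ 0.     -0.      0.8501] rows>= 5.7
shift [0.1922 0.0995 0.    ] turn [ 0.     -0.      0.9565] rows>= 6.4
shift [0.2055 0.1207 0.    ] turn [ 0.     -0.      1.0628] rows>= 7.1
shift [0.2165 0.1431 0.    ] turn [ 0.     -0.      1.1692] rows>= 7.8
```

>>> apply_moves(rows=[[[0.008,0.002,0.04],[0,0,0.029],0.42],[[0.008,0.002,0.08],[0,0,0.029],0.42],[[0.008,0.002,0.12],[0,0,0.029],0.42],[[0.008,0.002,0.155],[0,0,0.029],0.42],[[0.008,0.002,0.18],[0,0,0.029],0.42],[[0.008,0.002,0.195],[0,0,0.029],0.42],[[0.008,0.002,0.195],[0,0,0.029],0.42]])

```text
time: 13.95
ee_pos: [0.4569, 0.078, 0.0831]
ee_rot: [-2.36, -2.07, 0.004]
ft_force: [0.2, -0.5, -0.6]
grip_width: 0.423
```

>>> apply_moves(rows=[[[0.025,0.001,0],[0,0,0.106],0.42],[[0.05,0.005,0],[0,0,0.212],0.42],[[0.074,0.012,0],[0,0,0.318],0.42],[[0.097,0.021,0],[0,0,0.425],0.42],[[0.119,0.032,0],[0,0,0.531],0.42],[[0.14,0.046,0],[0,0,0.637],0.42],[[0.159,0.062,0],[0,0,0.744],0.42],[[0.177,0.08,0],[0,0,0.85],0.42],[[0.192,0.0995,0],[0,0,0.957],0.42],[[0.2055,0.12,0],[0,0,1.063],0.42],[[0.2165,0.143,0],[0,0,1.169],0.42],[[0.2165,0.143,0],[0,0,1.169],0.42]])

```text
time: 15.15
ee_pos: [0.6289, 0.2746, 0.0833]
ee_rot: [-3.112, -0.42, 0.002]
ft_force: [-0.4, 0.4, 0.3]
grip_width: 0.419
```

```bash
python3 -c "
from h import *
st(); s=get_state(); p=np.array(s['ee_pos'])
plan([p[0],p[1],.28],down(YT))
plan([.526,.30,.28],down(YT))"
```

```text
t 15.15 pos [0.6289 0.2746 0.0833] yaw 0.2684 toolz [-0.0015  0.0011 -1.    ] q [ 0.2407  0.7766  1.0893  0.0015  1.2769 -0.0282] F [-0.3766  0.3734  0.2607] w 0.419
shift [-0.0002 -0.0003 -0.1967] turn [-0.0014  0.0013  0.1674] rows>= 3.9
shift [-0.0927 -0.0521 -0.1966] turn [-0.0014  0.0013  0.1674] rows>= 4.5
```

>>> apply_moves(rows=[[[0,0,-0.05],[0,0,0],0.42],[[0,0,-0.1],[0,0,0.03],0.6],[[-0.04,-0.02,-0.15],[0,0,0.1],1],[[-0.09,-0.04,-0.19],[0,0,0.168],1],[[-0.17,-0.05,-0.22],[0,0,0.168],1],[[-0.17,-0.05,-0.22],[0,0,0.168],1],[[-0.17,-0.05,-0.22],[0,0,0.168],1],[[-0.17,-0.05,-0.22],[0,0,0.168],1],[[-0.17,-0.05,-0.22],[0,0,0.168],1]])

```text
time: 16.05
ee_pos: [0.4522, 0.2773, 0.3038]
ee_rot: [-3.136, -0.159, 0.001]
ft_force: [-0.2, 0.6, -0.0]
grip_width: 1.0
```

```bash
cat >> h.py <<'E'
def legs(f):
    "fit the legs lying on the bench: mid point and head direction"
    P=cloud(f); hsv=cv2.cvtColor(f['img'],cv2.COLOR_RGB2HSV); z=P[...,2]
    m=((f['depth']>0)&(z>.01)&(z<.04)&(hsv[...,0]<14)&(hsv[...,1]>110)&(abs(P[...,1])<.6)&(P[...,0]>.2)).astype(np.uint8)
    m=cv2.morphologyEx(m,cv2.MORPH_OPEN,np.ones((3,3),np.uint8))
    n,l,s,c=cv2.connectedComponentsWithStats(m)
    for i in range(1,n):
        q=P[l==i][:,:2]
        if len(q)<200: continue
        r=cv2.minAreaRect(q.astype(np.float32)); L,W=max(r[1]),min(r[1])
        if not(.14<L<.19 and W<.05): print('other',r); continue
        a=np.deg2rad(r[2]+(0 if r[1][0]>r[1][1] else 90)); d=np.array([np.cos(a),np.sin(a)]); t=(q-r[0])@d
        wd=[np.ptp(np.sort((q[k]-r[0])@[-d[1],d[0]])[3:-3]) for k in (t>L/2-.03,t<-L/2+.03)]
        if wd[0]<wd[1]: d=-d
        # head end at +98, bead at -70 -> centre is +14 from mid
        print('leg px',c[i].round(),'mid',np.array(r[0])-.014*d,'head angle',np.arctan2(d[1],d[0]).round(3),'L,W',round(L,3),round(W,3),'ends',np.round(wd,3))
E
python3 - <<'E'
from h import *
st(); f=shot('wrist'); legs(f)
for n in('leg_1_mid','leg_1_head'):
    for r in place_of(n,'wrist')[:5]: print(n,round(r['p'],2),np.round(r['uv']),at_z(f,r['uv'],.016)[:2])
E
```

```text
t 16.05 pos [0.4522 0.2773 0.3038] yaw 0.101 toolz [-0.0008  0.0013 -1.    ] q [0.3283 0.2776 1.2994 0.0015 1.5651 0.2272] F [-0.1733  0.5683 -0.005 ] w 1.0
other ((0.249192476272583, 0.39333176612854004), (0.025448761880397797, 0.09415585547685623), 0.3878045678138733)
other ((0.6814861297607422, 0.4615373909473419), (0.011161276139318943, 0.037804096937179565), 14.533134460449219)
other ((0.6337263584136963, 0.4378446638584137), (0.011163551360368729, 0.04375405237078667), 42.36067199707031)
leg_1_mid 0.58 [381. 121.] [0.5284 0.3247]
leg_1_head 0.85 [388.  71.] [0.5274 0.3863]
leg_1_head 0.3 [310. 118.] [0.436 0.32 ]
```

```bash
sed -i 's/(hsv\[...,0\]<14)&(hsv\[...,1\]>110)/(hsv[...,0]<20)\&(hsv[...,1]>100)/; s/(z>.01)&(z<.04)/(z>.012)\&(z<.04)/' h.py
python3 - <<'E'
from h import *
f=shot('wrist','w5'); legs(f); P=cloud(f); h=cv2.cvtColor(f['img'],cv2.COLOR_RGB2HSV)
print(h[121,381],P[121,381],h[118,310],P[118,310])
E
```

```text
other ((0.21087414026260376, 0.39839476346969604), (0.021439895033836365, 0.07369308918714523), 0.25122275948524475)
other ((0.24966564774513245, 0.3927534818649292), (0.09340661019086838, 0.024394555017352104), 89.82495880126953)
other ((0.6816731691360474, 0.4617469310760498), (0.011599828489124775, 0.04052313417196274), 14.048918724060059)
other ((0.6337738037109375, 0.43784838914871216), (0.011354026384651661, 0.0440511591732502), 44.324344635009766)
leg px [312.  98.] mid [0.4356 0.3207] head angle 1.54 L,W 0.167 0.032 ends [0.031 0.028]
leg px [385. 102.] mid [0.5293 0.3246] head angle 1.635 L,W 0.168 0.032 ends [0.032 0.029]
leg px [236. 120.] mid [0.3375 0.2855] head angle 1.42 L,W 0.167 0.033 ends [0.032 0.027]
other ((0.5225335359573364, 0.06966551393270493), (0.20035867393016815, 0.013596481643617153), 5.632359981536865)
other ((0.32520025968551636, -0.005965575575828552), (0.05283932015299797, 0.10840221494436264), 17.409982681274414)
other ((0.5422189235687256, -0.004452195018529892), (0.22451567649841309, 0.014279264025390148), 5.811299800872803)
[ 14 143 121] [0.5255 0.3253 0.028 ] [ 14 141 128] [0.436  0.3203 0.0299]
```

View pics/w5.png

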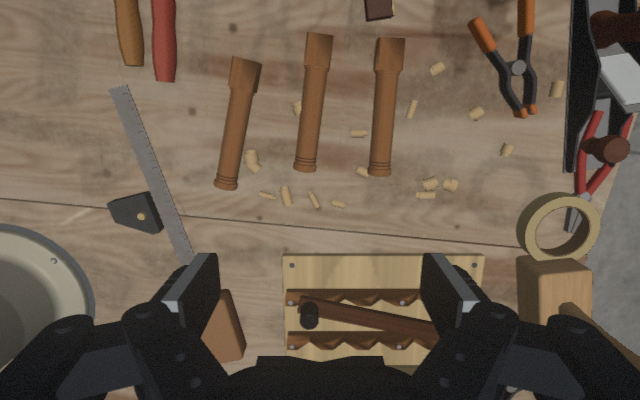

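Run:
```python
from h import *
f=shot('wrist'); P=cloud(f); z=P[...,2]
m=((f['depth']>0)&(z>.098)&(z<.115)&(P[...,0]<.6)&(P[...,0]>.38)&(P[...,1]>0)&(P[...,1]<.16)).astype(np.uint8)
n,l,s,c=cv2.connectedComponentsWithStats(m)
for i in range(1,n):
    if s[i,4]>60: q=P[l==i]; k=q.mean(0); v=k[:2]-tray(.122,.085); print(s[i],k,np.linalg.norm(v),'phi',np.pi+YT-np.arctan2(v[1],v[0])%(2*np.pi))
plan([*knob(.23),.20],down(1.441))
```

```text
[299 311  19  19 276] [0.4582 0.0805 0.1045] 0.23543916228489248 phi 0.2418212551925416
shift [-0.014   0.1993  0.1024] turn [-0.0028  0.0019 -1.341 ] rows>= 8.9
```

>>> apply_moves(rows=[[[-0.014,0.202,0.1],[-0.003,0.002,-1.341],0.6],[[-0.014,0.202,0.1],[-0.003,0.002,-1.341],0.6],[[-0.014,0.202,0.1],[-0.003,0.002,-1.341],0.6],[[-0.014,0.202,0.1],[-0.003,0.002,-1.341],0.6],[[-0.014,0.202,0.1],[-0.003,0.002,-1.341],0.6],[[-0.014,0.202,0.1],[-0.003,0.002,-1.341],0.6],[[-0.014,0.202,0.1],[-0.003,0.002,-1.341],0.6],[[-0.014,0.202,0.1],[-0.003,0.002,-1.341],0.6],[[-0.014,0.202,0.1],[-0.003,0.002,-1.341],0.6],[[-0.014,0.202,0.1],[-0.003,0.002,-1.341],0.6],[[-0.014,0.202,0.1],[-0.003,0.002,-1.341],0.6]])

```text
time: 17.4
ee_pos: [0.4587, 0.0748, 0.202]
ee_rot: [-2.36, -2.073, 0.001]
ft_force: [0.6, -0.9, -0.5]
grip_width: 0.599
```

Run:
```python
from h import *
st(); s=get_state()
plan([.4583,.0805,.079],down(1.43))
```

```text
t 17.4 pos [0.4587 0.0748 0.202 ] yaw 1.4411 toolz [-0.0006 -0.0001 -1.    ] q [-0.0913  0.1856  1.679  -0.0001  1.2777 -1.5324] F [ 0.6001 -0.8877 -0.5094] w 0.599
shift [ 0.0057 -0.0011  0.123 ] turn [-0.0006  0.0001  0.0111] rows>= 2.5
```

>>> apply_moves(rows=[[[0.006,-0.001,0.04],[0,0,0.011],0.6],[[0.006,-0.001,0.08],[0,0,0.011],0.6],[[0.006,-0.001,0.105],[0,0,0.011],0.6],[[0.006,-0.001,0.118],[0,0,0.011],0.6],[[0.006,-0.001,0.122],[0,0,0.011],0.6],[[0.006,-0.001,0.122],[0,0,0.011],0],[[0.006,-0.001,0.122],[0,0,0.011],0],[[0.006,-0.001,0.122],[0,0,0.011],0],[[0.006,-0.001,0.122],[0,0,0.011],0],[[0.006,-0.001,0.122],[0,0,0.011],0]], newtons=25)

```text
time: 18.4
ee_pos: [0.459, 0.0808, 0.0808]
ee_rot: [2.371, 2.059, 0.001]
ft_force: [-0.5, 0.5, 6.1]
grip_width: 0.252
```

Run:
```python
from h import *
st()
for i in range(1,12):
    p=.235+i*1.15/11; plan([*knob(p),.08],down(np.pi/2+YT-p))
```

```text
t 18.4 pos [0.459  0.0808 0.0808] yaw 1.43 toolz [ 0.0011 -0.0002 -1.    ] q [-0.0779  0.3365  1.8342 -0.0002  0.9697 -1.5079] F [-0.4705  0.4614  6.095 ] w 0.252
shift [0.0225 0.0009 0.0008] turn [0.0011 0.     0.0978] rows>= 0.7
shift [0.0468 0.0045 0.0008] turn [ 0.0011 -0.      0.2023] rows>= 1.3
shift [0.0706 0.0107 0.0008] turn [ 0.0011 -0.0001  0.3069] rows>= 2.0
shift [0.0936 0.0193 0.0008] turn [ 0.0011 -0.0002  0.4114] rows>= 2.7
shift [0.1155 0.0303 0.0008] turn [ 0.0011 -0.0002  0.516 ] rows>= 3.4
shift [0.1362 0.0435 0.0008] turn [ 0.0011 -0.0003  0.6205] rows>= 4.1
shift [0.1554 0.0588 0.0008] turn [ 0.0011 -0.0004  0.725 ] rows>= 4.8
shift [0.1729 0.0761 0.0009] turn [ 0.0011 -0.0004  0.8296] rows>= 5.5
shift [0.1885 0.095  0.0009] turn [ 0.0011 -0.0005  0.9341] rows>= 6.2
shift [0.2021 0.1155 0.0009] turn [ 0.0011 -0.0005  1.0387] rows>= 6.9
shift [0.2134 0.1373 0.0009] turn [ 0.0011 -0.0006  1.1432] rows>= 7.6
```

Gripped (width 0.252 = 21 mm). Swing it open.

>>> apply_moves(rows=[[[0.0225,0.001,0],[0,0,0.098],0],[[0.047,0.0045,0],[0,0,0.202],0],[[0.0705,0.0105,0],[0,0,0.307],0],[[0.0935,0.0195,0],[0,0,0.411],0],[[0.1155,0.03,0],[0,0,0.516],0],[[0.136,0.0435,0],[0,0,0.62],0],[[0.1555,0.059,0],[0,0,0.725],0],[[0.173,0.076,0],[0,0,0.83],0],[[0.1885,0.095,0],[0,0,0.934],0],[[0.202,0.1155,0],[0,0,1.039],0],[[0.213,0.137,0],[0,0,1.143],0],[[0.213,0.137,0],[0,0,1.143],0]])

```text
time: 19.6
ee_pos: [0.6263, 0.2731, 0.0809]
ee_rot: [-3.11, -0.446, -0.004]
ft_force: [-0.7, 0.2, 4.5]
grip_width: 0.253
```

>>> apply_moves(rows=[[[0,0,0],[0,0,0],0.7],[[0,0,0],[0,0,0],0.7],[[0,0,0],[0,0,0],0.7],[[0,0,-0.04],[0,0,0],0.7],[[0,0,-0.09],[0,0,0],1],[[-0.02,-0.02,-0.13],[0,0,0.1],1],[[-0.06,-0.04,-0.17],[0,0,0.168],1],[[-0.11,-0.05,-0.21],[0,0,0.168],1],[[-0.15,-0.05,-0.22],[0,0,0.168],1],[[-0.17,-0.05,-0.22],[0,0,0.168],1],[[-0.17,-0.05,-0.22],[0,0,0.168],1]])

```text
time: 20.7
ee_pos: [0.4454, 0.2729, 0.3027]
ee_rot: [-3.135, -0.186, -0.009]
ft_force: [0.4, 0.6, 0.4]
grip_width: 0.998
```

Run:
```python
from h import *
st(); f=shot('wrist'); legs(f); P=cloud(f); z=P[...,2]
m=((f['depth']>0)&(z>.098)&(z<.115)&(P[...,0]<.8)&(P[...,0]>.38)&(P[...,1]>0)&(P[...,1]<.36)).astype(np.uint8)
n,l,s,c=cv2.connectedComponentsWithStats(m)
for i in range(1,n):
    if s[i,4]>60: q=P[l==i]; k=q.mean(0); v=k[:2]-tray(.122,.085); print(s[i],k,np.linalg.norm(v),'phi',np.pi+YT-np.arctan2(v[1],v[0])%(2*np.pi))
```

```text
t 20.7 pos [0.4454 0.2729 0.3027] yaw 0.1186 toolz [ 0.0057  0.0016 -1.    ] q [ 0.3254  0.2551  1.331  -0.0003  1.5496  0.2067] F [0.4079 0.5564 0.4182] w 0.998
other ((0.21100874245166779, 0.3943072259426117), (0.021675292402505875, 0.06587739288806915), 0.009939818643033504)
other ((0.24976612627506256, 0.389559805393219), (0.08718747645616531, 0.02513052709400654), 88.64497375488281)
other ((0.6815699338912964, 0.46245521306991577), (0.011975306086242199, 0.04217192530632019), 14.557117462158203)
other ((0.7655156254768372, 0.4675270915031433), (0.02672712877392769, 0.011671207845211029), 62.49591827392578)
other ((0.6336272954940796, 0.43775004148483276), (0.011009158566594124, 0.043798740953207016), 41.7331657409668)
leg px [318.  96.] mid [0.4354 0.3207] head angle 1.536 L,W 0.167 0.032 ends [0.031 0.028]
leg px [390. 100.] mid [0.5283 0.3246] head angle 1.623 L,W 0.167 0.032 ends [0.032 0.028]
leg px [241. 116.] mid [0.3381 0.2852] head angle 1.428 L,W 0.167 0.032 ends [0.032 0.027]
other ((0.5221507549285889, 0.06950351595878601), (0.1981271207332611, 0.013443083502352238), 5.962730407714844)
other ((0.32589152455329895, -0.005965415388345718), (0.051212701946496964, 0.10843390226364136), 17.261838912963867)
other ((0.547016978263855, -0.0045798905193805695), (0.2338254302740097, 0.015502913855016232), 6.0125274658203125)
[468 172  24  21 393] [0.6241 0.2742 0.1048] 0.2365153481661565 phi 1.3836632128191635
```

```bash
cat >> h.py <<'E'
def pick(mid,ang,s=None):
    for z in(.10,.003): plan([*mid,z],down(ang-np.pi/2),s)
E
python3 - <<'E'
from h import *
pick([.5290,.3246],1.629)
E
```

```text
shift [ 0.0864 -0.0414  0.2022] turn [-0.0008 -0.0051  0.0597] rows>= 4.5
shift [ 0.0859 -0.0414  0.2992] turn [-0.0008 -0.0051  0.0597] rows>= 6.3
```

>>> apply_moves(rows=[[[0.0864,-0.0414,0.05],[-0.001,-0.005,0.06],0.7],[[0.0864,-0.0414,0.1],[-0.001,-0.005,0.06],0.7],[[0.0864,-0.0414,0.15],[-0.001,-0.005,0.06],0.7],[[0.0864,-0.0414,0.2],[-0.001,-0.005,0.06],0.7],[[0.086,-0.0414,0.24],[-0.001,-0.005,0.06],0.7],[[0.086,-0.0414,0.275],[-0.001,-0.005,0.06],0.7],[[0.086,-0.0414,0.292],[-0.001,-0.005,0.06],0.7],[[0.086,-0.0414,0.299],[-0.001,-0.005,0.06],0.7],[[0.086,-0.0414,0.299],[-0.001,-0.005,0.06],0],[[0.086,-0.0414,0.299],[-0.001,-0.005,0.06],0],[[0.086,-0.0414,0.299],[-0.001,-0.005,0.06],0],[[0.086,-0.0414,0.299],[-0.001,-0.005,0.06],0]], newtons=40)

```text
time: 21.95
ee_pos: [0.5304, 0.3253, 0.0066]
ee_rot: [-3.139, -0.091, -0.007]
ft_force: [-3.4, 0.1, 15.7]
grip_width: 0.02
```

```bash
cat >> h.py <<'E'
def put(cx,z=.032,dyaw=0,s=None):
    g=tray(cx,.085)
    for zz in(.16,z): plan([*g,zz],down(YT+dyaw),s)
E
python3 - <<'E'
from h import *
st(); put(.052)
E
```

```text
t 21.95 pos [0.5304 0.3253 0.0066] yaw 0.058 toolz [ 0.0042  0.0016 -1.    ] q [ 0.3621  0.7314  1.3959 -0.      1.0097  0.3041] F [-3.4357  0.1258 15.706 ] w 0.02
shift [ 0.0752  0.2896 -0.1534] turn [-0.0012 -0.0043 -0.043 ] rows>= 6.7
shift [ 0.0747  0.2897 -0.0254] turn [-0.0012 -0.0043 -0.043 ] rows>= 6.0
```

>>> apply_moves(rows=[[[0,0,0],[0,0,0],0.3],[[0,0,-0.02],[0,0,0],1],[[0,0,-0.06],[0,0,0],1],[[-0.03,0.02,-0.11],[0,0,0],1],[[-0.06,0.04,-0.16],[0,0,0],1],[[-0.08,0.04,-0.21],[0,0,0],1],[[-0.08,0.04,-0.26],[0,0,0],1],[[-0.08,0.04,-0.26],[0,0,0],1]])

```text
time: 22.75
ee_pos: [0.4518, 0.2805, 0.2719]
ee_rot: [-3.136, -0.091, -0.019]
ft_force: [1.0, 0.0, -0.2]
grip_width: 0.998
```

Run:
```python
from h import *
st(); f=shot('wrist','w6'); legs(f)
```

```text
t 22.75 pos [0.4518 0.2805 0.2719] yaw 0.0582 toolz [ 0.0117  0.0041 -0.9999] q [0.335  0.2834 1.3724 0.0001 1.4734 0.2767] F [ 1.0301  0.045  -0.2413] w 0.998
other ((0.21093779802322388, 0.4009275734424591), (0.0794558972120285, 0.021540053188800812), 89.82332611083984)
other ((0.2490854412317276, 0.3943265378475189), (0.02577211894094944, 0.09661449491977692), 0.4838813841342926)
other ((0.6832367777824402, 0.4558533728122711), (0.011884363368153572, 0.028420105576515198), 14.803096771240234)
other ((0.6337978839874268, 0.437528520822525), (0.011394109576940536, 0.044206779450178146), 42.30710220336914)
leg px [307. 103.] mid [0.4351 0.3202] head angle 1.534 L,W 0.168 0.032 ends [0.032 0.028]
leg px [384. 103.] mid [0.5296 0.3242] head angle 1.635 L,W 0.168 0.033 ends [0.032 0.03 ]
leg px [226. 129.] mid [0.3376 0.2852] head angle 1.42 L,W 0.167 0.032 ends [0.032 0.027]
other ((0.516778290271759, 0.06851722300052643), (0.19223839044570923, 0.014385580085217953), 5.956400394439697)
other ((0.33158907294273376, -0.0007909797132015228), (0.03761086240410805, 0.10217718034982681), 17.937761306762695)
other ((0.5352052450180054, -0.00580236129462719), (0.20987261831760406, 0.014438169077038765), 5.809330463409424)
```

View pics/w6.png

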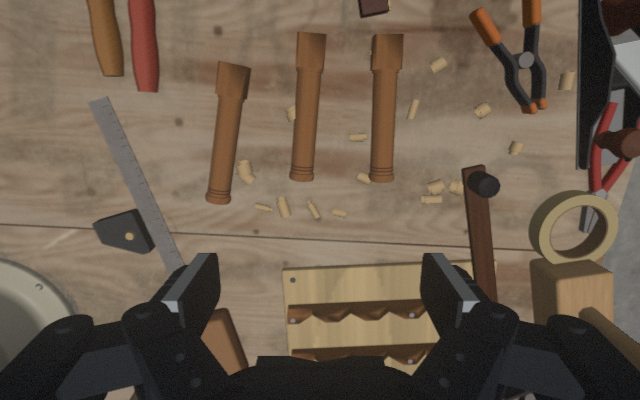

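Run:
```python
from h import *
s=get_state(); f=shot('wrist'); P=cloud(f); R=Rn.from_rotvec(s['ee_rot']).as_matrix(); T=(P-s['ee_pos'])@R
m=(f['depth']>0)&(f['depth']<.26); print(f['depth'][m].min())
for u,v in((205,262),(195,300),(170,330),(215,300),(435,262),(445,300),(470,330),(425,300)): print(u,v,f['depth'][v,u],T[v,u])
q=T[m]; i=np.argsort(-q[:,2])[:2000]; print(q[i[::200]])
```

```text
0.059942093
205 262 0.13117374 [-0.0432 -0.0104 -0.0467]
195 300 0.11681613 [-0.0418 -0.0046 -0.0634]
170 330 0.09078426 [-0.0389 -0.012  -0.0883]
215 300 0.1395461 [-0.042   0.0084 -0.0435]
435 262 0.13170278 [ 0.0453 -0.01   -0.0462]
445 300 0.11593122 [ 0.0434 -0.0051 -0.0641]
470 330 0.09113822 [ 0.041  -0.0117 -0.088 ]
425 300 0.13863832 [ 0.0436  0.008  -0.0443]
[[ 0.0437  0.0024 -0.0351]
 [-0.0419  0.0023 -0.0391]
 [-0.042  -0.0043 -0.0411]
 [ 0.0436 -0.0069 -0.0427]
 [-0.0421 -0.0108 -0.0441]
 [-0.0422 -0.001  -0.0455]
 [ 0.0435  0.0019 -0.0468]
 [ 0.0535 -0.0068 -0.0481]
 [-0.0464 -0.011  -0.0494]
 [-0.042   0.0052 -0.0505]]
```

```bash
sed -i 's/for z in(.10,.003)/for z in(.08,-.021)/; s/def put(cx,z=.032/def put(cx,z=.006/; s/for zz in(.16,z)/for zz in(.14,z)/' h.py
python3 - <<'E'
from h import *
pick([.5293,.3243],1.632)
E
```

```text
shift [ 0.0767 -0.0383  0.1923] turn [-0.0037 -0.0128 -0.003 ] rows>= 4.2
shift [ 0.0754 -0.038   0.2932] turn [-0.0037 -0.0128 -0.003 ] rows>= 6.1
```

>>> apply_moves(rows=[[[0.077,-0.0383,0.05],[-0.004,-0.013,-0.003],0.8],[[0.077,-0.0383,0.1],[-0.004,-0.013,-0.003],0.8],[[0.0767,-0.0383,0.15],[-0.004,-0.013,-0.003],0.8],[[0.0767,-0.0383,0.19],[-0.004,-0.013,-0.003],0.8],[[0.0762,-0.0382,0.23],[-0.004,-0.013,-0.003],0.8],[[0.0758,-0.038,0.26],[-0.004,-0.013,-0.003],0.8],[[0.0754,-0.038,0.282],[-0.004,-0.013,-0.003],0.8],[[0.0754,-0.038,0.29],[-0.004,-0.013,-0.003],0.8],[[0.0754,-0.038,0.293],[-0.004,-0.013,-0.003],0.8],[[0.0754,-0.038,0.293],[-0.004,-0.013,-0.003],0.8]])

```text
time: 23.85
ee_pos: [0.5299, 0.3245, -0.0198]
ee_rot: [-3.14, -0.096, -0.002]
ft_force: [0.6, -0.8, 0.2]
grip_width: 0.796
```

>>> apply_moves(rows=[[[0,0,0],[0,0,0],0],[[0,0,0],[0,0,0],0],[[0,0,0],[0,0,0],0],[[0,0,0],[0,0,0],0],[[0,0,0],[0,0,0],0]], newtons=40)

```text
time: 24.35
ee_pos: [0.5303, 0.3247, -0.0188]
ee_rot: [-3.14, -0.097, -0.004]
ft_force: [-1.4, -1.1, 6.3]
grip_width: 0.31
```

Run:
```python
from h import *
st(); put(.052)
```

```text
t 24.35 pos [ 0.5303  0.3247 -0.0188] yaw 0.0616 toolz [ 0.0027  0.0007 -1.    ] q [ 0.3615  0.7679  1.406  -0.0004  0.9649  0.3001] F [-1.3554 -1.1309  6.2898] w 0.31
shift [ 0.0741  0.2894 -0.1587] turn [-0.0004 -0.0028 -0.0394] rows>= 6.8
shift [ 0.0738  0.2894 -0.0247] turn [-0.0004 -0.0028 -0.0394] rows>= 6.0
```

>>> apply_moves(rows=[[[0,0,-0.04],[0,0,0],0],[[0,0,-0.085],[0,0,0],0],[[0,0,-0.13],[0,0,0],0],[[0.01,0.02,-0.158],[0,0,0],0],[[0.02,0.06,-0.158],[0,0,-0.04],0],[[0.03,0.105,-0.158],[0,0,-0.04],0],[[0.04,0.15,-0.158],[0,0,-0.04],0],[[0.052,0.195,-0.158],[0,-0.003,-0.04],0],[[0.063,0.24,-0.158],[0,-0.003,-0.04],0],[[0.072,0.275,-0.158],[0,-0.003,-0.04],0],[[0.074,0.289,-0.158],[0,-0.003,-0.04],0],[[0.074,0.289,-0.158],[0,-0.003,-0.04],0]])

```text
time: 25.55
ee_pos: [0.6216, 0.0393, 0.139]
ee_rot: [-3.137, -0.156, 0.001]
ft_force: [-0.7, 1.1, -0.6]
grip_width: 0.311
```

Run:
```python
from h import *
st(); put(.052)
```

```text
t 25.55 pos [0.6216 0.0393 0.139 ] yaw 0.0991 toolz [-0.0007  0.0004 -1.    ] q [-0.1248  0.5839  1.2747  0.0004  1.2837 -0.2241] F [-0.6745  1.1279 -0.5505] w 0.311
shift [ 0.0002 -0.001  -0.001 ] turn [-0.0005  0.0006 -0.0019] rows>= 0.0
shift [ 0.0003 -0.001   0.133 ] turn [-0.0005  0.0006 -0.0019] rows>= 2.7
```

>>> apply_moves(rows=[[[0,-0.001,0.04],[0,0,-0.002],0],[[0,-0.001,0.075],[0,0,-0.002],0],[[0,-0.001,0.1],[0,0,-0.002],0],[[0,-0.001,0.115],[0,0,-0.002],0],[[0,-0.001,0.124],[0,0,-0.002],0],[[0,-0.001,0.129],[0,0,-0.002],0],[[0,-0.001,0.132],[0,0,-0.002],0],[[0,-0.001,0.132],[0,0,-0.002],0]])

```text
time: 26.35
ee_pos: [0.6218, 0.0405, 0.0079]
ee_rot: [-3.137, -0.159, -0.001]
ft_force: [-0.5, -0.1, -0.5]
grip_width: 0.31
```

>>> apply_moves(rows=[[[0,0,0],[0,0,0],0.4],[[0,0,0],[0,0,0],0.52],[[0,0,0],[0,0,0],0.52],[[0,0,-0.03],[0,0,0],0.52],[[0,0,-0.08],[0,0,0],0.52],[[0,0,-0.13],[0,0,0],0.52],[[-0.05,-0.02,-0.18],[0,0,0],1],[[-0.09,-0.04,-0.22],[0,0,0],1],[[-0.12,-0.06,-0.26],[0,0,0],1],[[-0.13,-0.08,-0.27],[0,0,0],1],[[-0.13,-0.08,-0.27],[0,0,0],1]])

```text
time: 27.45
ee_pos: [0.483, 0.1087, 0.2823]
ee_rot: [-3.137, -0.162, -0.012]
ft_force: [0.4, 0.2, -0.3]
grip_width: 0.996
```

Run:
```python
from h import *
st(); f=shot('wrist','w7'); legs(f)
P=cloud(f)
for n,z in(('leg_1_mid',.042),('leg_1_head',.042)):
    for r in place_of(n,'wrist')[:5]: print(n,round(r['p'],2),np.round(r['uv']),at_z(f,r['uv'],z)[:2],deep(f,r['uv']))
```

```text
t 27.45 pos [0.483  0.1087 0.2823] yaw 0.1032 toolz [ 0.0077  0.0008 -1.    ] q [-0.0163  0.1973  1.4548  0.0009  1.4818 -0.1196] F [ 0.4276  0.1941 -0.3245] w 0.996
other ((0.33277857303619385, 0.24377597868442535), (0.05682428181171417, 0.0282890722155571), 83.19827270507812)
other ((0.4341748356819153, 0.2644663453102112), (0.029406284913420677, 0.030528893694281578), 2.447736978530884)
other ((0.45370426774024963, 0.062235407531261444), (0.06122627854347229, 0.012577651999890804), 5.593538761138916)
other ((0.5479342937469482, 0.07161420583724976), (0.12317410856485367, 0.012600712478160858), 5.88643741607666)
other ((0.6551666259765625, 0.08281967788934708), (0.04094097763299942, 0.011870837770402431), 5.222968578338623)
other ((0.3205893933773041, -0.005303416401147842), (0.061806753277778625, 0.10416948050260544), 16.196496963500977)
leg px [338. 242.] mid [ 0.5381 -0.0034] head angle -3.028 L,W 0.189 0.018 ends [0.011 0.012]
other ((0.6655917167663574, 0.007012952119112015), (0.04356136545538902, 0.01344909518957138), 5.607438564300537)
other ((0.3636307716369629, -0.19198893010616302), (0.02176927775144577, 0.042157869786024094), 39.46339797973633)
other ((0.8291342258453369, -0.22947625815868378), (0.024737421423196793, 0.04827285557985306), 86.57351684570312)
leg_1_mid 0.62 [418. 224.] [0.619  0.0368] [0.6151 0.0407 0.053 ]
leg_1_head 0.8 [430. 173.] [0.6219 0.103 ] [0.6162 0.106  0.0578]
```

View pics/w7.png

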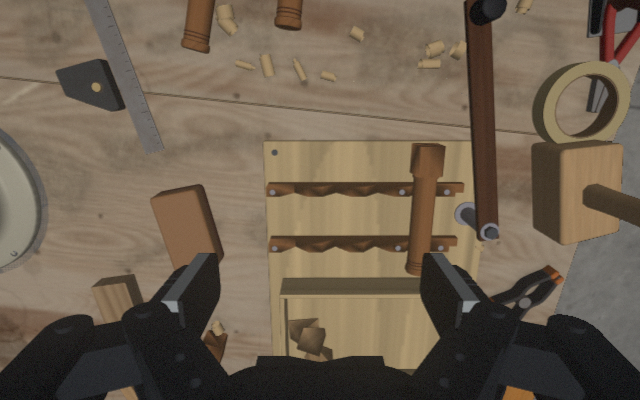

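Run:
```python
from h import *
pick([.4352,.3204],1.536)
```

```text
shift [-0.0274 -0.2175  0.1976] turn [-0.0002 -0.0007  0.1364] rows>= 5.9
shift [-0.0274 -0.2175  0.2986] turn [-0.0002 -0.0007  0.1364] rows>= 7.4
```

>>> apply_moves(rows=[[[-0.01,-0.05,0],[0,0,0.06],1],[[-0.02,-0.1,0],[0,0,0.136],1],[[-0.027,-0.145,0],[0,0,0.136],1],[[-0.027,-0.177,0],[0,0,0.136],1],[[-0.027,-0.177,0],[0,0,0.136],1],[[-0.027,-0.177,0],[0,0,0.136],1]])

```text
time: 28.2
ee_pos: [0.44, 0.2797, 0.2759]
ee_rot: [3.14, -0.054, -0.003]
ft_force: [0.9, -0.9, 0.1]
grip_width: 1.002
```

```bash
sed -i "s/: print('other',r); continue/: continue/" h.py
python3 - <<'E'
from h import *
f=shot('wrist'); legs(f); pick([.4352,.3204],1.536)
E
```

```text
leg px [315. 102.] mid [0.4357 0.3206] head angle 1.542 L,W 0.167 0.032 ends [0.031 0.028]
leg px [238. 135.] mid [0.3383 0.2852] head angle 1.428 L,W 0.167 0.032 ends [0.032 0.028]
leg px [366. 303.] mid [0.5134 0.0633] head angle -3.035 L,W 0.152 0.024 ends [0.013 0.013]
leg px [379. 346.] mid [ 0.5036 -0.0086] head angle 0.095 L,W 0.175 0.015 ends [0.013 0.011]
shift [-0.0061 -0.0412  0.1962] turn [ 0.001   0.0013 -0.0006] rows>= 4.0
shift [-0.006  -0.0413  0.2972] turn [ 0.001   0.0013 -0.0006] rows>= 6.0
```

>>> apply_moves(rows=[[[-0.006,-0.0412,0.05],[0,0,0],0.8],[[-0.006,-0.0412,0.1],[0,0,0],0.8],[[-0.006,-0.0412,0.15],[0,0,0],0.8],[[-0.006,-0.0412,0.195],[0.001,0.001,0],0.8],[[-0.006,-0.0412,0.235],[0.001,0.001,0],0.8],[[-0.006,-0.0412,0.268],[0.001,0.001,0],0.8],[[-0.006,-0.0412,0.288],[0.001,0.001,0],0.8],[[-0.006,-0.0412,0.295],[0.001,0.001,0],0.8],[[-0.006,-0.0412,0.297],[0.001,0.001,0],0.8],[[-0.006,-0.0412,0.297],[0.001,0.001,0],0.8]])

```text
time: 29.25
ee_pos: [0.436, 0.32, -0.0201]
ee_rot: [-3.141, 0.057, -0.001]
ft_force: [0.2, 0.7, 0.1]
grip_width: 0.798
```

>>> apply_moves(rows=[[[0,0,0],[0,0,0],0],[[0,0,0],[0,0,0],0],[[0,0,0],[0,0,0],0],[[0,0,0],[0,0,0],0],[[0,0,0],[0,0,0],0]], newtons=40)

```text
time: 29.75
ee_pos: [0.4365, 0.3201, -0.0192]
ee_rot: [-3.14, 0.056, -0.003]
ft_force: [-0.3, -1.7, 6.7]
grip_width: 0.312
```

Run:
```python
from h import *
st(); put(-.002)
```

```text
t 29.75 pos [ 0.4365  0.3201 -0.0192] yaw -0.0356 toolz [ 0.0022  0.0007 -1.    ] q [ 0.4164  0.6336  1.674  -0.0003  0.8316  0.4523] F [-0.2501 -1.6763  6.6894] w 0.312
shift [ 0.1419  0.2802 -0.1591] turn [-0.0007 -0.0022 -0.1366] rows>= 7.0
shift [ 0.1416  0.2803 -0.0251] turn [-0.0007 -0.0022 -0.1366] rows>= 6.3
```

>>> apply_moves(rows=[[[0,0,-0.04],[0,0,0],0],[[0,0,-0.085],[0,0,0],0],[[0,0,-0.13],[0,0,0],0],[[0.01,0.02,-0.159],[0,0,0],0],[[0.03,0.06,-0.159],[0,0,-0.04],0],[[0.05,0.1,-0.159],[0,0,-0.08],0],[[0.07,0.14,-0.159],[0,0,-0.137],0],[[0.09,0.18,-0.159],[0,-0.002,-0.137],0],[[0.11,0.22,-0.159],[0,-0.002,-0.137],0],[[0.13,0.255,-0.159],[0,-0.002,-0.137],0],[[0.142,0.28,-0.159],[0,-0.002,-0.137],0],[[0.142,0.28,-0.159],[0,-0.002,-0.137],0]])

```text
time: 30.95
ee_pos: [0.569, 0.0322, 0.1396]
ee_rot: [-3.138, -0.153, -0.001]
ft_force: [-0.6, 0.0, -0.9]
grip_width: 0.316
```

Run:
```python
from h import *
put(-.002,.007)
```

```text
shift [-0.0007 -0.0028 -0.0004] turn [-0.     -0.0004 -0.0033] rows>= 0.1
shift [-0.0008 -0.0028  0.1326] turn [-0.     -0.0004 -0.0033] rows>= 2.7
```

>>> apply_moves(rows=[[[-0.001,-0.003,0.04],[0,0,-0.003],0],[[-0.001,-0.003,0.075],[0,0,-0.003],0],[[-0.001,-0.003,0.1],[0,0,-0.003],0],[[-0.001,-0.003,0.115],[0,0,-0.003],0],[[-0.001,-0.003,0.124],[0,0,-0.003],0],[[-0.001,-0.003,0.129],[0,0,-0.003],0],[[-0.001,-0.003,0.132],[0,0,-0.003],0],[[-0.001,-0.003,0.132],[0,0,-0.003],0]])

```text
time: 31.75
ee_pos: [0.5679, 0.0352, 0.008]
ee_rot: [3.138, 0.158, 0.001]
ft_force: [0.1, 1.0, -0.5]
grip_width: 0.314
```

>>> apply_moves(rows=[[[0,0,0],[0,0,0],0.4],[[0,0,0],[0,0,0],0.52],[[0,0,0],[0,0,0],0.52],[[0,0,-0.03],[0,0,0],0.52],[[0,0,-0.08],[0,0,0],0.52],[[0,0,-0.13],[0,0,0],0.52],[[-0.05,-0.04,-0.18],[0,0,0.06],1],[[-0.1,-0.08,-0.22],[0,0,0.12],1],[[-0.14,-0.12,-0.26],[0,0,0.18],1],[[-0.17,-0.16,-0.27],[0,0,0.25],1],[[-0.19,-0.18,-0.27],[0,0,0.25],1],[[-0.19,-0.18,-0.27],[0,0,0.25],1]])

```text
time: 32.95
ee_pos: [0.3589, 0.1959, 0.2788]
ee_rot: [-3.132, 0.235, -0.003]
ft_force: [-0.5, 1.2, 0.7]
grip_width: 1.002
```

Run:
```python
from h import *
st(); f=shot('wrist'); legs(f)
for n in('leg_1_mid','leg_1_head'):
    for r in place_of(n,'wrist')[:5]: print(n,round(r['p'],2),np.round(r['uv']),at_z(f,r['uv'],.042)[:2],deep(f,r['uv']))
pick([.338,.2852],1.424)
```

```text
t 32.95 pos [0.3589 0.1959 0.2788] yaw -0.15 toolz [ 0.0021  0.0004 -1.    ] q [ 0.2112  0.0017  1.6811 -0.      1.4567  0.3612] F [-0.4806  1.1653  0.701 ] w 1.002
leg px [288.  67.] mid [0.3351 0.2806] head angle 1.403 L,W 0.154 0.031 ends [0.031 0.027]
leg_1_mid 0.73 [536. 246.] [0.6169 0.0411] [0.6109 0.0465 0.0517]
leg_1_mid 0.58 [497. 254.] [0.5676 0.0375] [0.5618 0.0443 0.0538]
leg_1_head 0.87 [536. 199.] [0.6163 0.1053] [0.6068 0.1115 0.0574]
shift [-0.0349 -0.0845  0.1992] turn [-0.0014 -0.0041  0.0011] rows>= 4.4
shift [-0.0354 -0.0844  0.3002] turn [-0.0014 -0.0041  0.0011] rows>= 6.3
```

>>> apply_moves(rows=[[[-0.02,-0.045,0.02],[0,0,0],0.8],[[-0.035,-0.0845,0.06],[0,0,0],0.8],[[-0.035,-0.0845,0.1],[0,-0.004,0],0.8],[[-0.035,-0.0845,0.15],[-0.001,-0.004,0],0.8],[[-0.035,-0.0845,0.195],[-0.001,-0.004,0],0.8],[[-0.0352,-0.0845,0.235],[-0.001,-0.004,0],0.8],[[-0.0352,-0.0845,0.268],[-0.001,-0.004,0],0.8],[[-0.0352,-0.0845,0.288],[-0.001,-0.004,0],0.8],[[-0.0352,-0.0845,0.297],[-0.001,-0.004,0],0.8],[[-0.0352,-0.0845,0.3],[-0.001,-0.004,0],0.8],[[-0.0352,-0.0845,0.3],[-0.001,-0.004,0],0.8]])

```text
time: 34.2
ee_pos: [0.3388, 0.2853, -0.0205]
ee_rot: [-3.133, 0.229, -0.001]
ft_force: [0.5, 0.7, 0.4]
grip_width: 0.801
```

>>> apply_moves(rows=[[[0,0,0],[0,0,0],0],[[0,0,0],[0,0,0],0],[[0,0,0],[0,0,0],0],[[0,0,0],[0,0,0],0],[[0,0,0],[0,0,0],0]], newtons=40)

```text
time: 34.7
ee_pos: [0.3392, 0.2854, -0.0198]
ee_rot: [-3.132, 0.228, -0.003]
ft_force: [-0.5, -1.3, 6.8]
grip_width: 0.313
```

Run:
```python
from h import *
st(); put(-.056,.007)
```

```text
t 34.7 pos [ 0.3392  0.2854 -0.0198] yaw -0.1454 toolz [ 0.002   0.0009 -1.    ] q [ 0.4341  0.4839  1.9677 -0.      0.6879  0.5794] F [-0.4784 -1.2644  6.8322] w 0.313
shift [ 0.2106  0.2277 -0.1597] turn [-0.001  -0.002  -0.2464] rows>= 7.0
shift [ 0.2103  0.2278 -0.0267] turn [-0.001  -0.002  -0.2464] rows>= 6.2
```

>>> apply_moves(rows=[[[0,0,-0.04],[0,0,0],0],[[0,0,-0.085],[0,0,0],0],[[0,0,-0.13],[0,0,0],0],[[0.015,0.015,-0.159],[0,0,0],0],[[0.045,0.045,-0.159],[0,0,-0.06],0],[[0.075,0.08,-0.159],[0,0,-0.12],0],[[0.105,0.115,-0.159],[0,0,-0.18],0],[[0.135,0.145,-0.159],[0,-0.002,-0.246],0],[[0.165,0.18,-0.159],[0,-0.002,-0.246],0],[[0.19,0.21,-0.159],[0,-0.002,-0.246],0],[[0.21,0.228,-0.159],[0,-0.002,-0.246],0],[[0.21,0.228,-0.159],[0,-0.002,-0.246],0]])

```text
time: 35.9
ee_pos: [0.5149, 0.0268, 0.1393]
ee_rot: [-3.138, -0.153, -0.001]
ft_force: [-0.8, 0.6, -0.7]
grip_width: 0.31
```

Run:
```python
from h import *
put(-.056,.007)
```

```text
shift [-0.0004 -0.0028 -0.0007] turn [-0.0003 -0.0007 -0.0036] rows>= 0.1
shift [-0.0005 -0.0027  0.1323] turn [-0.0003 -0.0007 -0.0036] rows>= 2.6
```

>>> apply_moves(rows=[[[0,-0.003,0.04],[0,0,-0.003],0],[[0,-0.003,0.075],[0,0,-0.003],0],[[0,-0.003,0.1],[0,0,-0.003],0],[[0,-0.003,0.115],[0,0,-0.003],0],[[0,-0.003,0.124],[0,0,-0.003],0],[[0,-0.003,0.129],[0,0,-0.003],0],[[0,-0.003,0.132],[0,0,-0.003],0],[[0,-0.003,0.132],[0,0,-0.003],0]])

```text
time: 36.7
ee_pos: [0.5149, 0.0299, 0.0076]
ee_rot: [-3.137, -0.158, -0.002]
ft_force: [-0.1, -0.8, -1.1]
grip_width: 0.31
```

>>> apply_moves(rows=[[[0,0,0],[0,0,0],0.4],[[0,0,0],[0,0,0],0.52],[[0,0,0],[0,0,0],0.52],[[0,0,-0.03],[0,0,0],0.52],[[0,0,-0.08],[0,0,0],0.52],[[0,0,-0.13],[0,0,0],0.52],[[-0.02,0.045,-0.18],[0,0,0],1],[[-0.19,0.3,-0.26],[0,0,0.15],1],[[-0.19,0.3,-0.26],[0,0,0.15],1],[[-0.19,0.3,-0.26],[0,0,0.15],1],[[-0.19,0.3,-0.26],[0,0,0.15],1],[[-0.19,0.3,-0.26],[0,0,0.15],1]])

```text
time: 37.9
ee_pos: [0.3917, -0.2176, 0.2446]
ee_rot: [3.14, -0.077, 0.003]
ft_force: [0.9, -1.1, 0.2]
grip_width: 1.001
```

Run:
```python
from h import *
st(); f=shot('wrist','w8'); legs(f)
for n in('leg_1_mid','leg_1_head'):
    for r in place_of(n,'wrist')[:5]: print(n,round(r['p'],2),np.round(r['uv']),at_z(f,r['uv'],.016)[:2],deep(f,r['uv']))
```

```text
t 37.9 pos [ 0.3917 -0.2176  0.2446] yaw -0.0493 toolz [ 0.0019 -0.0002 -1.    ] q [-0.7704  0.1132  1.6509  0.0012  1.376  -0.7213] F [ 0.908  -1.0731  0.1884] w 1.001
leg px [282. 198.] mid [ 0.3415 -0.2808] head angle 1.403 L,W 0.167 0.031 ends [0.031 0.027]
leg_1_mid 0.53 [422. 100.] [ 0.5092 -0.1569] [ 0.4997 -0.1559  0.0491]
```

Run:
```python
from h import *
pick([.3413,-.2806],1.405)
```

```text
shift [-0.0477  0.0648  0.1644] turn [ 0.0007 -0.0026  0.1117] rows>= 3.7
shift [-0.048   0.0647  0.2654] turn [ 0.0007 -0.0026  0.1117] rows>= 5.5
```

>>> apply_moves(rows=[[[-0.03,0.04,0.02],[0,0,0.06],0.8],[[-0.048,0.0648,0.05],[0.001,-0.003,0.112],0.8],[[-0.048,0.0648,0.08],[0.001,-0.003,0.112],0.8],[[-0.048,0.0648,0.12],[0.001,-0.003,0.112],0.8],[[-0.048,0.0648,0.16],[0.001,-0.003,0.112],0.8],[[-0.048,0.0648,0.2],[0.001,-0.003,0.112],0.8],[[-0.048,0.0648,0.235],[0.001,-0.003,0.112],0.8],[[-0.048,0.0648,0.255],[0.001,-0.003,0.112],0.8],[[-0.048,0.0648,0.263],[0.001,-0.003,0.112],0.8],[[-0.048,0.0648,0.265],[0.001,-0.003,0.112],0.8],[[-0.048,0.0648,0.265],[0.001,-0.003,0.112],0.8]])

```text
time: 39.15
ee_pos: [0.3418, -0.2807, -0.02]
ee_rot: [3.13, -0.26, 0.001]
ft_force: [0.0, -0.6, 0.1]
grip_width: 0.799
```

>>> apply_moves(rows=[[[0,0,0],[0,0,0],0],[[0,0,0],[0,0,0],0],[[0,0,0],[0,0,0],0],[[0,0,0],[0,0,0],0],[[0,0,0],[0,0,0],0]], newtons=40)

```text
time: 39.65
ee_pos: [0.3421, -0.281, -0.0193]
ee_rot: [3.13, -0.259, 0.002]
ft_force: [-0.3, 0.5, 6.8]
grip_width: 0.307
```

Run:
```python
from h import *
st(); put(-.110,.007)
```

```text
t 39.65 pos [ 0.3421 -0.281  -0.0193] yaw -0.1653 toolz [ 0.001  -0.0014 -1.    ] q [-0.9534  0.4821  1.9687  0.      0.689  -0.7881] F [-0.3074  0.4575  6.7744] w 0.307
shift [ 0.0668 -0.3202 -0.1596] turn [ 0.0014 -0.001  -0.2663] rows>= 7.3
shift [ 0.0666 -0.3203 -0.0266] turn [ 0.0014 -0.001  -0.2663] rows>= 6.6
```

>>> apply_moves(rows=[[[0,0,-0.04],[0,0,0],0],[[0,0,-0.085],[0,0,0],0],[[0,0,-0.13],[0,0,0],0],[[0.005,-0.02,-0.159],[0,0,0],0],[[0.015,-0.065,-0.159],[0,0,-0.06],0],[[0.025,-0.11,-0.159],[0,0,-0.12],0],[[0.035,-0.155,-0.159],[0,0,-0.18],0],[[0.045,-0.2,-0.159],[0.001,-0.001,-0.266],0],[[0.053,-0.245,-0.159],[0.001,-0.001,-0.266],0],[[0.061,-0.285,-0.159],[0.001,-0.001,-0.266],0],[[0.067,-0.32,-0.159],[0.001,-0.001,-0.266],0],[[0.067,-0.32,-0.159],[0.001,-0.001,-0.266],0]])

```text
time: 40.85
ee_pos: [0.4611, 0.027, 0.1395]
ee_rot: [-3.137, -0.165, -0.001]
ft_force: [0.6, 1.1, -0.9]
grip_width: 0.308
```

Run:
```python
from h import *
put(-.110,.007)
```

```text
shift [-0.0009  0.0029 -0.0005] turn [-0.0002 -0.0004  0.004 ] rows>= 0.1
shift [-0.001   0.0029  0.1325] turn [-0.0002 -0.0004  0.004 ] rows>= 2.7
```

>>> apply_moves(rows=[[[-0.001,0.003,0.04],[0,0,0.004],0],[[-0.001,0.003,0.075],[0,0,0.004],0],[[-0.001,0.003,0.1],[0,0,0.004],0],[[-0.001,0.003,0.115],[0,0,0.004],0],[[-0.001,0.003,0.124],[0,0,0.004],0],[[-0.001,0.003,0.129],[0,0,0.004],0],[[-0.001,0.003,0.132],[0,0,0.004],0],[[-0.001,0.003,0.132],[0,0,0.004],0]])

```text
time: 41.65
ee_pos: [0.4607, 0.0238, 0.0078]
ee_rot: [-3.138, -0.158, -0.002]
ft_force: [0.1, 0.1, -0.7]
grip_width: 0.31
```

>>> apply_moves(rows=[[[0,0,0],[0,0,0],0.4],[[0,0,0],[0,0,0],0.52],[[0,0,0],[0,0,0],0.52],[[0,0,-0.03],[0,0,0],0.52],[[0,0,-0.08],[0,0,0],0.52],[[0,0,-0.13],[0,0,0],0.52],[[0.03,-0.02,-0.17],[0,0,0],1],[[0.06,-0.04,-0.22],[0,0,0],1],[[0.09,-0.05,-0.26],[0,0,0],1],[[0.1,-0.05,-0.3],[0,0,0],1],[[0.1,-0.05,-0.3],[0,0,0],1],[[0.1,-0.05,-0.3],[0,0,0],1]])

```text
time: 42.85
ee_pos: [0.5553, 0.0837, 0.3086]
ee_rot: [3.137, 0.159, 0.004]
ft_force: [-1.0, -0.0, -1.0]
grip_width: 1.001
```

```bash
cat > chk.py <<'E'
from h import *
import sys
st(); f=shot('wrist',sys.argv[1]); P=cloud(f); d=f['depth']>0
B=np.stack([(P[...,:2]-C0)@TX-.029,(P[...,:2]-C0)@TY+.085],-1); z=P[...,2]
for cx in(-.110,-.056,-.002,.052):
    for y0,y1,n in((.06,.08,'tail'),(.09,.11,'mid+'),(.158,.178,'head')):
        m=d&(abs(B[...,0]-cx)<.02)&(B[...,1]>y0)&(B[...,1]<y1)&(z>.045)&(z<.064)
        print(cx,n,m.sum(),'x',(B[m][:,0].min()+B[m][:,0].max())/2 if m.any() else None,'ztop',np.percentile(z[m],95) if m.any() else None)
    m=d&(abs(B[...,0]-cx)<.012)&(z>.045)&(z<.064)&(B[...,1]>-.0)&(B[...,1]<.22); t=B[m][:,1]
    if m.any(): print('   y ends',t.min(),t.max(),'(want .015,.183)')
for n,zz in dict(block_1_mid=.024,keeper_knob=.091,bin_grip=.116).items():
    for r in place_of(n,'wrist')[:5]: print(n,round(r['p'],2),np.round(r['uv']),at_z(f,r['uv'],zz))
E
python3 chk.py w9
```

```text
t 42.85 pos [0.5553 0.0837 0.3086] yaw 0.1012 toolz [ 0.0029 -0.     -1.    ] q [-0.0591  0.349   1.1916  0.0001  1.5982 -0.1603] F [-1.013  -0.0017 -0.9579] w 1.001
-0.11 tail 301 x -0.1095102115329718 ztop 0.056106550711464094
-0.11 mid+ 315 x -0.10940558397110473 ztop 0.05599054094550979
-0.11 head 203 x -0.10989364738951021 ztop 0.05881960301245856
   y ends 3.1170358881782434e-06 0.16552492843033206 (want .015,.183)
-0.056 tail 296 x -0.05537314802341991 ztop 0.056090266439612894
-0.056 mid+ 312 x -0.055785011568675894 ztop 0.05616836114692277
-0.056 head 447 x -0.05616138073222428 ztop 0.05896867078413515
   y ends 0.01466921730080531 0.18216360637477524 (want .015,.183)
-0.002 tail 297 x -0.0013193659015941633 ztop 0.05618489377752487
-0.002 mid+ 316 x -0.0014151161144794833 ztop 0.055960672536344166
-0.002 head 434 x -0.0011829998655983002 ztop 0.058924720243296015
   y ends 0.015712423008076473 0.18314662784182942 (want .015,.183)
0.052 tail 295 x 0.052323803551541134 ztop 0.055934558980800506
0.052 mid+ 311 x 0.05196890518278097 ztop 0.05614213902271219
0.052 head 465 x 0.05247866357440752 ztop 0.05883036212384292
   y ends 0.01447557356861498 0.1825882777846444 (want .015,.183)
block_1_mid 0.47 [368. 144.] [0.6186 0.1004 0.024 ]
```

View pics/w9.png

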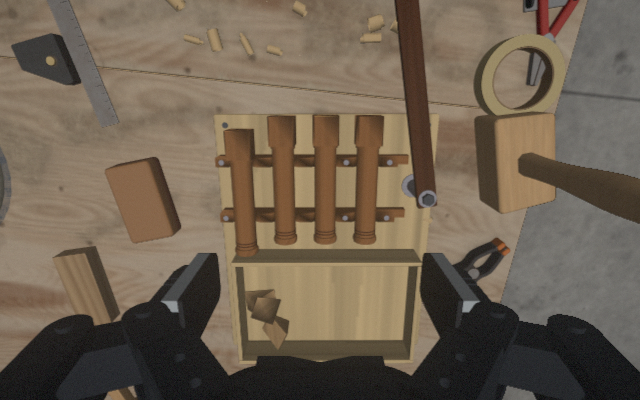

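Run:
```python
from h import *
for z in (.1,.007): plan([*tray(-.110,.078),z],down(YT))
```

```text
shift [-0.0987  0.0567  0.2066] turn [-0.0004  0.0017 -0.0005] rows>= 4.7
shift [-0.0986  0.0568  0.2996] turn [-0.0004  0.0017 -0.0005] rows>= 6.4
```

>>> apply_moves(rows=[[[-0.04,0.02,0.03],[0,0.002,0],0.5],[[-0.08,0.045,0.06],[0,0.002,0],0.5],[[-0.0987,0.0567,0.1],[0,0.002,0],0.5],[[-0.0987,0.0567,0.15],[0,0.002,0],0.5],[[-0.0987,0.0567,0.19],[0,0.002,0],0.5],[[-0.0987,0.0567,0.215],[0,0.002,0],0.5],[[-0.0987,0.0567,0.25],[0,0.002,0],0.5],[[-0.0987,0.0567,0.278],[0,0.002,0],0.5],[[-0.0987,0.0567,0.293],[0,0.002,0],0.5],[[-0.0987,0.0567,0.299],[0,0.002,0],0.5],[[-0.0987,0.0567,0.299],[0,0.002,0],0.5]])

```text
time: 44.15
ee_pos: [0.4603, 0.0172, 0.0071]
ee_rot: [-3.137, -0.157, 0.002]
ft_force: [-0.9, -0.1, -0.7]
grip_width: 0.5
```

>>> apply_moves(rows=[[[0,0,0],[0,0,0],0],[[0,0,0],[0,0,0],0],[[0,0,0],[0,0,0],0],[[0,0,0],[0,0,0],0],[[0,0,-0.015],[0,0,0],0],[[0,0,-0.03],[0,0,0],0],[[0,-0.009,-0.03],[0,0,0],0],[[0,-0.017,-0.03],[0,0,0],0],[[0,-0.017,-0.025],[0,0,0],0],[[0,-0.017,-0.012],[0,0,0],0],[[0,-0.017,-0.001],[0,0,0],0],[[0,-0.017,0],[0,0,0],0]])

```text
time: 45.35
ee_pos: [0.4593, 0.0342, 0.0066]
ee_rot: [-3.137, -0.157, 0.0]
ft_force: [0.2, 1.1, 12.1]
grip_width: 0.311
```

Run:
```python
from h import *
st()
```

```text
t 45.35 pos [0.4593 0.0342 0.0066] yaw 0.1001 toolz [-0.0003  0.0009 -1.    ] q [-0.1816  0.4581  1.9041  0.0011  0.7799 -0.2825] F [ 0.1901  1.0806 12.1006] w 0.311
```

>>> apply_moves(rows=[[[0,0,-0.001],[0,0,0],0.4],[[0,0,-0.001],[0,0,0],0.5],[[0,0,-0.001],[0,0,0],0.5],[[0,0,-0.03],[0,0,0],0.5],[[0,0,-0.08],[0,0,0],0.5],[[0,0,-0.13],[0,0,0],0.5],[[0.03,-0.02,-0.17],[0,0,0],1],[[0.06,-0.04,-0.22],[0,0,0],1],[[0.09,-0.06,-0.26],[0,0,0],1],[[0.11,-0.08,-0.3],[0,0,0],1],[[0.11,-0.09,-0.3],[0,0,0],1],[[0.11,-0.09,-0.3],[0,0,0],1]])

```text
time: 46.55
ee_pos: [0.5608, 0.1361, 0.308]
ee_rot: [-3.136, -0.161, -0.005]
ft_force: [0.2, -0.0, -0.7]
grip_width: 0.996
```

```bash
python3 chk.py w10
python3 - <<'E'
from h import *
f=shot('wrist'); P=cloud(f); z=P[...,2]
m=((f['depth']>0)&(z>.098)&(z<.115)&(P[...,0]<.8)&(P[...,0]>.38)&(P[...,1]>.1)&(P[...,1]<.36)).astype(np.uint8)
n,l,s,c=cv2.connectedComponentsWithStats(m)
for i in range(1,n):
    if s[i,4]>60: q=P[l==i]; k=q.mean(0); v=k[:2]-tray(.122,.085); print(s[i],k,np.linalg.norm(v),'phi',np.pi+YT-np.arctan2(v[1],v[0])%(2*np.pi))
for z in(.16,.066): plan([*knob(1.38),z],down(np.pi/2+YT-1.38))
E
```

```text
t 46.55 pos [0.5608 0.1361 0.308 ] yaw 0.1024 toolz [ 0.0029  0.0013 -1.    ] q [ 0.0346  0.3867  1.1403  0.0012  1.6117 -0.0677] F [ 0.2115 -0.0355 -0.6526] w 0.996
-0.11 tail 275 x -0.10910470026726529 ztop 0.056101992600925896
-0.11 mid+ 285 x -0.10944175994042693 ztop 0.05612404859521964
-0.11 head 426 x -0.1093358130672808 ztop 0.05895544182733527
   y ends 0.015314815035458146 0.18299123709318516 (want .015,.183)
-0.056 tail 274 x -0.05572093050975899 ztop 0.05600263955454101
-0.056 mid+ 290 x -0.0557199297790317 ztop 0.05595340286386179
-0.056 head 412 x -0.05612469092823192 ztop 0.05875890376039854
   y ends 0.014781301925876678 0.1826067558314364 (want .015,.183)
-0.002 tail 272 x -0.0017915031569968563 ztop 0.056058917026366666
-0.002 mid+ 283 x -0.00171818372708817 ztop 0.05591149547636601
-0.002 head 409 x -0.0014812880382155686 ztop 0.058905737514399856
   y ends 0.014941620835096425 0.1832823654349961 (want .015,.183)
0.052 tail 271 x 0.05196742663890782 ztop 0.05604866700790849
0.052 mid+ 286 x 0.05219332036944843 ztop 0.05602059753800887
0.052 head 416 x 0.05236372260510133 ztop 0.05895076981276166
   y ends 0.014778724317095315 0.18276324561503554 (want .015,.183)
keeper_knob 0.66 [392.  38.] [0.6231 0.2713 0.091 ]
keeper_knob 0.49 [359. 231.] [0.6176 0.0559 0.091 ]
bin_grip 0.21 [277. 228.] [0.5211 0.0606 0.116 ]
[389  18  25  27 517] [0.6255 0.2728 0.1053] 0.23480830372215222 phi 1.387502431470511
shift [ 0.0781 -0.1316  0.1455] turn [-0.0011  0.0022 -0.1926] rows>= 4.2
shift [ 0.0784 -0.1316  0.2395] turn [-0.0011  0.0022 -0.1926] rows>= 5.7
```

>>> apply_moves(rows=[[[0.03,-0.05,0.04],[0,0.002,-0.1],0.65],[[0.06,-0.09,0.08],[0,0.002,-0.193],0.65],[[0.078,-0.12,0.1],[-0.001,0.002,-0.193],0.65],[[0.079,-0.132,0.13],[-0.001,0.002,-0.193],0.65],[[0.079,-0.132,0.17],[-0.001,0.002,-0.193],0.65],[[0.079,-0.132,0.2],[-0.001,0.002,-0.193],0.65],[[0.079,-0.132,0.225],[-0.001,0.002,-0.193],0.65],[[0.079,-0.132,0.24],[-0.001,0.002,-0.193],0.65],[[0.079,-0.132,0.243],[-0.001,0.002,-0.193],0.65],[[0.079,-0.132,0.243],[-0.001,0.002,-0.193],0.65]])

```text
time: 47.8
ee_pos: [0.6246, 0.2727, 0.0631]
ee_rot: [-3.108, -0.457, -0.0]
ft_force: [0.2, 0.8, 1.2]
grip_width: 0.649
```

>>> apply_moves(rows=[[[0,0,0],[0,0,0],0],[[0,0,0],[0,0,0],0],[[0,0,0],[0,0,0],0],[[0,0,0],[0,0,0],0],[[0,0,0],[0,0,0],0]], newtons=25)

```text
time: 48.3
ee_pos: [0.6253, 0.2728, 0.0645]
ee_rot: [-3.108, -0.457, -0.004]
ft_force: [-0.5, -0.3, 6.5]
grip_width: 0.269
```

Run:
```python
from h import *
st(); p0=1.387
for i in range(1,13):
    p=p0-i*(p0+.008)/12; plan([*knob(p),.064],down(np.pi/2+YT-p))
```

```text
t 48.3 pos [0.6253 0.2728 0.0645] yaw 0.2918 toolz [ 0.0026  0.0007 -1.    ] q [ 0.2401  0.7837  1.1276  0.      1.2276 -0.0516] F [-0.468  -0.2726  6.4729] w 0.269
shift [-0.0272  0.0013  0.0004] turn [ 0.0003 -0.0027 -0.1093] rows>= 0.7
shift [-0.0541  0.0058  0.0003] turn [ 0.0004 -0.0027 -0.2255] rows>= 1.5
shift [-0.0803  0.0135  0.0003] turn [ 0.0006 -0.0027 -0.3418] rows>= 2.3
shift [-0.1055  0.0241  0.0002] turn [ 0.0007 -0.0026 -0.458 ] rows>= 3.1
shift [-0.1292  0.0376  0.0001] turn [ 0.0009 -0.0026 -0.5743] rows>= 3.8
shift [-0.1513  0.0537  0.0001] turn [ 0.0011 -0.0026 -0.6905] rows>= 4.6
shift [-0.1713  0.0723  0.    ] turn [ 0.0012 -0.0025 -0.8068] rows>= 5.4
shift [-0.189   0.0931 -0.    ] turn [ 0.0014 -0.0025 -0.923 ] rows>= 6.2
shift [-0.2042  0.1158 -0.0001] turn [ 0.0015 -0.0024 -1.0393] rows>= 6.9
shift [-0.2166  0.1401 -0.0001] turn [ 0.0017 -0.0023 -1.1555] rows>= 7.7
shift [-0.2261  0.1657 -0.0001] turn [ 0.0018 -0.0023 -1.2718] rows>= 8.5
shift [-0.2327  0.1922 -0.0001] turn [ 0.002  -0.0022 -1.388 ] rows>= 9.3
```

>>> apply_moves(rows=[[[-0.027,0.0015,0],[0,0,-0.109],0],[[-0.054,0.006,0],[0,0,-0.225],0],[[-0.08,0.0135,0],[0,0,-0.342],0],[[-0.1055,0.024,0],[0,0,-0.458],0],[[-0.129,0.0375,0],[0,0,-0.574],0],[[-0.151,0.0535,0],[0,0,-0.69],0],[[-0.171,0.0725,0],[0,0,-0.807],0],[[-0.189,0.093,0],[0,0,-0.923],0],[[-0.204,0.116,0],[0,0,-1.039],0],[[-0.2165,0.14,0],[0,0,-1.155],0],[[-0.226,0.1655,0],[0,0,-1.272],0],[[-0.2315,0.185,0],[0,0,-1.36],0]])

```text
time: 49.5
ee_pos: [0.4575, 0.0277, 0.0646]
ee_rot: [2.123, 2.311, 0.006]
ft_force: [7.6, 1.4, -1.4]
grip_width: 0.27
```

Run:
```python
from h import *
st(); plan([*knob(-.008),.064],down(np.pi/2+YT+.008))
```

```text
t 49.5 pos [0.4575 0.0277 0.0646] yaw 1.6557 toolz [ 0.0056  0.0003 -1.    ] q [-0.197   0.3458  1.8745  0.0018  0.9159 -1.8537] F [ 7.6178  1.3863 -1.3782] w 0.27
shift [-0.0058 -0.0003  0.0006] turn [ 0.0056  0.0002 -0.0241] rows>= 0.2
```

>>> apply_moves(rows=[[[-0.003,0,0],[0,0,-0.02],0],[[-0.006,0,0],[0,0,-0.024],0],[[-0.006,0,0],[0,0,-0.024],0],[[-0.004,0,0],[0,0,-0.024],0.7],[[-0.004,0,0],[0,0,-0.024],0.7],[[-0.004,0,0],[0,0,-0.024],0.7],[[-0.004,0,-0.04],[0,0,-0.024],0.7],[[-0.004,0,-0.09],[0,0,-0.024],0.7],[[-0.004,0,-0.14],[0,0,-0.024],1],[[-0.004,0,-0.19],[0,0,-0.024],1],[[-0.004,0,-0.24],[0,0,-0.024],1],[[-0.004,0,-0.24],[0,0,-0.024],1]])

```text
time: 50.7
ee_pos: [0.4583, 0.0231, 0.3109]
ee_rot: [2.088, 2.328, 0.015]
ft_force: [-0.5, 0.4, -0.6]
grip_width: 0.999
```

Run:
```python
from h import *
st(); f=shot('wrist','w11'); P=cloud(f); z=P[...,2]
m=((f['depth']>0)&(z>.098)&(z<.115)&(P[...,0]<.55)&(P[...,0]>.38)&(P[...,1]>-.03)&(P[...,1]<.16)).astype(np.uint8)
n,l,s,c=cv2.connectedComponentsWithStats(m)
for i in range(1,n):
    if s[i,4]>60: q=P[l==i]; k=q.mean(0); v=k[:2]-tray(.122,.085); print(s[i],k,np.linalg.norm(v),'phi',np.pi+YT-np.arctan2(v[1],v[0])%(2*np.pi))
g=shot('top','top2'); im=g['img'][100:300,150:480,::-1]; cv2.imwrite('pics/fin.png',np.vstack([cv2.resize(im,(480,290),interpolation=cv2.INTER_CUBIC),cv2.resize(f['img'][:,:,::-1],(480,300))]))
for r in place_of('bin_grip','top')[:1]: print(r['p'],at_z(g,r['uv'],.116),deep(g,r['uv']))
```

```text
t 50.7 pos [0.4583 0.0231 0.3109] yaw 1.6796 toolz [ 0.0172 -0.0023 -0.9999] q [-0.2066  0.0972  1.499   0.0013  1.5281 -1.8863] F [-0.4983  0.4197 -0.5801] w 0.999
[311 147  21  23 362] [0.4576 0.0237 0.1054] 0.2349251187907763 phi 1.4047204586642437e-05
```

View pics/fin.png

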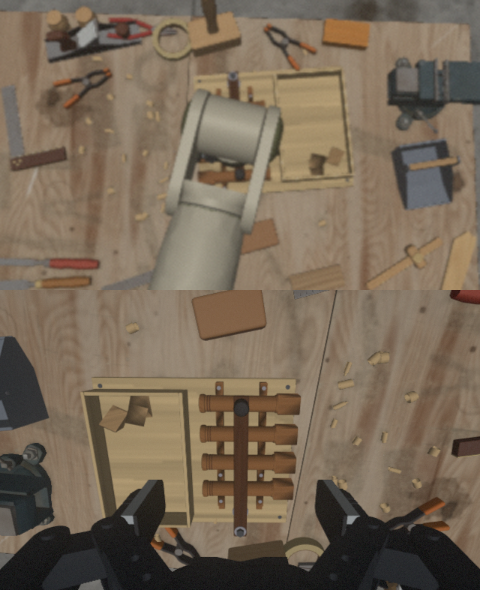

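Run:
```python
from h import *
f=shot('wrist'); P=cloud(f); B=np.stack([(P[...,:2]-C0)@TX-.029,(P[...,:2]-C0)@TY+.085],-1); z=P[...,2]
m=(f['depth']>0)&(abs(B[...,0])<.115)&(abs(B[...,1]+.095)<.07)&(z>.018); print('block px',m.sum(),'zmax',z[m].max(),'x',B[m][:,0].min(),B[m][:,0].max(),'y',B[m][:,1].min(),B[m][:,1].max())
g=shot('top'); P=cloud(g); m=(P[...,2]>.105)&(P[...,2]<.15)&(abs(P[...,0]-.488)<.06)&(abs(P[...,1]+.4)<.08); q=P[m]; print('bin bar',q.mean(0),q[:,2].std())
finish_job()
```

```text
block px 1797 zmax 0.054692411032186944 x -0.11473654778916556 -0.056305391213858844 y -0.16255085292027344 -0.07628773553807393
bin bar [ 0.4869 -0.3999  0.1258] 0.005109357690959991
the job is handed in; nothing more can be done
```

The packing is done and I handed the job in at about 51 s of the 208 s. The hand-in gives no verdict.

**What I did:** I tipped the bin over the well to about 1.34 rad, then stood it back on the bench where it had been. I swung the keeper open, laid all four legs in the cradles with their heads outwards, and swung the keeper shut.

**Last checks:**
- **Legs:** each shank's top is 56 mm above the bench, so the axis is at about 42 mm. Each leg is centred along y to about 1 mm. I measured this just before closing the keeper; the picture afterwards shows them unchanged.
- **Keeper:** about 0.00 rad, so fully shut.
- **Blocks:** I can make out three, all in the well, and the highest point on them is 55 mm up. The bin looks empty and nothing is seen outside the well. I did not confirm the count any other way: the wrist force was the same with the bin full as after emptying it.
- **Bin:** the grip bar is at its normal standing height and place. I did not measure its tilt directly.

**What went wrong on the way:**
- The fingers really end about 22 mm short of the stated TCP when shut, and about 35 mm when open. This made the first push on the knob and the first grasp of a leg miss. I measured the offset from the wrist depth picture and corrected for it.
- The fourth leg first sat 17 mm off centre, so I picked it up again and moved it.

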